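# Close the polishing tins from the piled-up lids

## Robot

A 6-joint arm with a two-finger parallel gripper is mounted at the origin on a cart in front of the work surface, level with it; the furniture and walls round the work are solid. World frame = base frame: x ahead of the robot, y to its left, z up, the work surface at z = 0. Lengths are in m, angles in degrees, forces in N, time in s.
With the tool pointing down it reaches from about 0.3 to 0.75 m from the base axis. Payload 8.5 kg.
Tool frame: the origin (TCP) lies midway between the tips of the shut fingers; the grasp point (between the pads) lies env.tcp_to_grasp behind it (env.tcp_to_grasp is the distance from the TCP to the grasp point, in m); z points along the fingers, y is the direction in which the jaws open and shut (so a half turn about z gives the same grasp; the last joint's range is limited). The gripper opens to 85 mm and grips with 20 to 120 N. Pads are 22 mm wide; open, the fingers measure 114 mm over their backs; the gripper's body (76 mm by 85 mm) begins 54 mm behind the grasp point. The pads swing forward as they close: fully open they stand 13 mm farther back than shut.
Start: joints at [52.007, 21.807, 74.336, -0, 83.858, -12.336], TCP at [0.238, 0.496, 0.231] pointing down, gripper open.
Joint ranges: [-178.18, 178.18], [-50.72, 133.34], [12.68, 142.11], [-81.47, 261.47], [9.98, 163.14], [-165.26, 165.26]. Speed limits (degrees/s): [136.94, 136.94, 180, 180, 180, 180].

## Interface

Orientations are given as a 3x3 rotation matrix whose columns are the frame's x, y, z axes.
In Python, from rig import readout, imaging, job, env gives the robot as it stands.
- The arm moves only by the tool move_arm, never from a script. Its argument "motion" is a list of rows, each a list of 3 entries, a list of its own where there are three numbers: the shift along the tool's x, y, z normalised to -1 to 1, where 1 is 0.02 m, then the turn, a rotation vector about the tool's x, y, z normalised to -1 to 1, where 1 is 120 degrees, then the gripper command: -1 is shut, 1 is fully open, values between are in proportion. In form: [[[tx, ty, tz], [rx, ry, rz], claw], ...]. A call has 1 to 12 rows; each row shifts and turns the pose as measured when the row begins, along the tool's axes as they then stand; what a row does not reach is not made up. A row lasts 1/12 s, in which the tool goes at most 41.7 mm and 7.16 degrees, less where a joint would pass 70% of its speed; a pose out of reach is approached as far as the arm can. A call with a number of a shift or a turn outside -1 to 1 is refused whole. A call with a gripper value outside its range is refused whole. The fingers move at their own pace and stop on an object; "squeeze" is the grip in N (left out, the last holds). Time passes only in rows, so rows that do not move let the fingers close. It gives the time, the measured TCP pose, the force and the opening at its end, in the units of the state.
- readout.observe(): the state, without advancing time (a new reading comes with each control period).
- imaging.get_image(name): name is "scene" or "top" or "wrist"; returns a dict with "img" (420x560x3 uint8, blue, green, red), "fov_y" (degrees; the focal length in pixels is half the picture's height over the tangent of half this angle, whatever the lens; pixels are square), "cx", "cy" (the principal point, pixels), "eye" and "orientation" of the camera in the world. Camera axes: x right, y up, looking along -z (the intrinsics and any distortion apply to the point x, -y, -z); pixel columns grow to the right and rows downward; lengths in m; the calibration is good to about 2 mm. A picture is of the moment at which its call begins. There is no depth.
- job.close_job(): hands the job in, once; it reports no verdict.
The state is a dict: "time_s": time; "q": joint angles; "qvel": joint speeds; "joint_efforts": joint torques, N m; "position": TCP position; "tool_rot": TCP orientation; "ft_force": force on the tool from outside, world axes, zero at the start; "wrist_torque": the same for the moment, N m; "grip_width": finger opening in m.
Only numpy, scipy, OpenCV 4.12 (cv2) and the standard library are available. Lean on these libraries where they do the work, as an engineer would, in place of code of your own. Each camera call takes 0.05 s, during which the arm holds its last target.

## Task

Polishing is done for the day and the five open tins of compound must be covered so that no grit falls from one into another. Take the two piles of lids apart and put each lid on its own tin, the one whose diameter it matches, right way up and fully home so that it lies level on the rim with its plug inside the mouth. Leave all five tins standing on the bench, and do not push the bar of rouge or the loupe aside.

Things in the scene. Friction and masses are not known exactly. Their poses are not given: they have to be found in the camera images.
- lid_66_center (a point): Centre (half-way up) of the largest of five round aluminium lids, alike but for diameter: flat disc 66 mm wide, 10 mm thick (grip it), over an 8 mm deep plug 52 mm wide, tapering to 46 mm at its foot. The point is 9 mm above the foot, 9 mm below the top. z axis up. At the start in one of two piles, right way up, foot on the top of a wider lid or the bench. Closes tin_66.
- lid_57_center (a point): Centre (half-way up) of the second largest of five round aluminium lids, alike but for diameter: flat disc 57 mm wide, 10 mm thick (grip it), over an 8 mm deep plug 43 mm wide, tapering to 37 mm at its foot. The point is 9 mm above the foot, 9 mm below the top. z axis up. At the start in one of two piles, right way up, foot on the top of a wider lid or the bench. Closes tin_57.
- lid_48_center (a point): Centre (half-way up) of the middle of five round aluminium lids, alike but for diameter: flat disc 48 mm wide, 10 mm thick (grip it), over an 8 mm deep plug 34 mm wide, tapering to 28 mm at its foot. The point is 9 mm above the foot, 9 mm below the top. z axis up. At the start in one of two piles, right way up, foot on the top of a wider lid or the bench. Closes tin_48.
- lid_39_center (a point): Centre (half-way up) of the second smallest of five round aluminium lids, alike but for diameter: flat disc 39 mm wide, 10 mm thick (grip it), over an 8 mm deep plug 25 mm wide, tapering to 19 mm at its foot. The point is 9 mm above the foot, 9 mm below the top. z axis up. At the start in one of two piles, right way up, foot on the top of a wider lid or the bench. Closes tin_39.
- lid_30_center (a point): Centre (half-way up) of the smallest of five round aluminium lids, alike but for diameter: flat disc 30 mm wide, 10 mm thick (grip it), over an 8 mm deep plug 16 mm wide, tapering to 10 mm at its foot. The point is 9 mm above the foot, 9 mm below the top. z axis up. At the start in one of two piles, right way up, foot on the top of a wider lid or the bench. Closes tin_30.
- tin_66: The largest of five open round aluminium tins holding a red-brown cake of polishing wax (15 mm or more below the rim), loose on the bench: 64 mm outside, mouth 58 mm, wall 3 mm, 44 mm high. Origin at the centre of its underside, z axis up. Takes lid_66: plug in the mouth with 3 mm play all round, disc on the rim (lid centre 45 mm above this origin).
- tin_57: The second largest of five open round aluminium tins holding a red-brown cake of polishing wax (15 mm or more below the rim), loose on the bench: 55 mm outside, mouth 49 mm, wall 3 mm, 40 mm high. Origin at the centre of its underside, z axis up. Takes lid_57: plug in the mouth with 3 mm play all round, disc on the rim (lid centre 41 mm above this origin).
- tin_48: The middle of five open round aluminium tins holding a red-brown cake of polishing wax (15 mm or more below the rim), loose on the bench: 46 mm outside, mouth 40 mm, wall 3 mm, 36 mm high. Origin at the centre of its underside, z axis up. Takes lid_48: plug in the mouth with 3 mm play all round, disc on the rim (lid centre 37 mm above this origin).
- tin_39: The second smallest of five open round aluminium tins holding a red-brown cake of polishing wax (15 mm or more below the rim), loose on the bench: 37 mm outside, mouth 31 mm, wall 3 mm, 33 mm high. Origin at the centre of its underside, z axis up. Takes lid_39: plug in the mouth with 3 mm play all round, disc on the rim (lid centre 34 mm above this origin).
- tin_30: The smallest of five open round aluminium tins holding a red-brown cake of polishing wax (15 mm or more below the rim), loose on the bench: 28 mm outside, mouth 22 mm, wall 3 mm, 30 mm high. Origin at the centre of its underside, z axis up. Takes lid_30: plug in the mouth with 3 mm play all round, disc on the rim (lid centre 31 mm above this origin).
- polish_bar_center (a point): Centre of a loose red-brown bar of polishing rouge, 42x104x34 mm, long side along its y axis; a bystander, not to be moved.
- loupe_center (a point): Centre of a loose black watchmaker's loupe, 33 mm wide, 31 mm high, standing on its wide end; a bystander, not to be moved.
Mind the look-alikes: they are no part of the job. What is shaped like the tin_66 but purple or yellow is not meant.

How it is judged (in metres and radians):
At the end, for the whole second after the job is handed in: Every one of the five lids lies on the tin of its own size: centred within 8 mm, its disc on the rim (height within 4 mm), level within 0.1 rad; the five tins stand upright on the bench; all is at rest and released (horizontal distance between lid_66_center and tin_66 below 0.008 m and z of lid_66_center in the frame of tin_66 between 0.041 and 0.048 m and angle between each of lid_66_center, tin_66, lid_57_center, tin_57, lid_48_center, tin_48, lid_39_center, tin_39, lid_30_center, tin_30's own z axis and vertical below 0.1 rad and linear speed of each of tin_66, tin_57, tin_48, tin_39, tin_30 below 0.02 m/s and height (world z) of tin_66 between -0.01 and 0.01 m and horizontal distance between lid_57_center and tin_57 below 0.008 m and z of lid_57_center in the frame of tin_57 between 0.037 and 0.044 m and height (world z) of tin_57 between -0.01 and 0.01 m and horizontal distance between lid_48_center and tin_48 below 0.008 m and z of lid_48_center in the frame of tin_48 between 0.033 and 0.04 m and height (world z) of tin_48 between -0.01 and 0.01 m and horizontal distance between lid_39_center and tin_39 below 0.008 m and z of lid_39_center in the frame of tin_39 between 0.03 and 0.037 m and height (world z) of tin_39 between -0.01 and 0.01 m and horizontal distance between lid_30_center and tin_30 below 0.008 m and z of lid_30_center in the frame of tin_30 between 0.027 and 0.034 m and height (world z) of tin_30 between -0.01 and 0.01 m); the robot touches nothing.
It fails at once if a tin is tipped over or lifted off the bench (angle between any of tin_66, tin_57, tin_48, tin_39, tin_30's own z axis and vertical above 0.5 rad or height (world z) of any of tin_66, tin_57, tin_48, tin_39, tin_30 above 0.03 m).
It fails at once if the bar of rouge is pushed aside (more than 30 mm) (distance of polish_bar_center from where it was at the start of the episode above 0.03 m).
It fails at once if the loupe is pushed aside (more than 30 mm) (distance of loupe_center from where it was at the start of the episode above 0.03 m).
It also fails if it takes over 128 s, if anything falls off the work surface, if the arm or the gripper's body presses on something with over 40 N, if the wrist force passes 120 N, or if a joint passes its speed limit or range.

## Working session

There is one attempt and no reset: what is moved stays moved. The work goes in short steps, Python scripts to look and compute and a tool call to move; the robot and the scene stay as the last step left them, time stands still between calls to the robot, and variables do not carry over. Pictures are saved under pics/ and viewed, and the job is handed in when it is done.

Besides the shell and the picture viewer there is one more tool, called after "Emit:" as name(argument=value, ...) on one line, values as JSON. move_arm: Moves the arm, as the interface text tells. Its arguments: {"type":"object","properties":{"motion":{"type":"array","items":{"type":"array"}},"squeeze":{"type":"number"}},"required":["motion"]}

```bash
ls; mkdir -p pics; python3 - <<'E'
from rig import readout, imaging, job, env
import cv2
s=readout.observe(); print({k:s[k] for k in ('time_s','position','tool_rot','ft_force','grip_width')}, env.tcp_to_grasp)
for n in ('scene','top','wrist'):
    d=imaging.get_image(n); cv2.imwrite(f'pics/{n}0.png',d['img']); print(n,{k:d[k] for k in d if k!='img'})
print(readout.observe()['time_s'])
E
```

```text
pics
{'time_s': 0.0, 'position': array([0.23794184, 0.49552618, 0.23069995]), 'tool_rot': array([[-9.01405961e-01,  4.32973919e-01, -9.37267699e-04],
       [ 4.32974802e-01,  9.01405264e-01, -1.17083256e-03],
       [ 3.37918075e-04, -1.46120875e-03, -9.99998875e-01]]), 'ft_force': array([ 0.59231086, -0.42879055, -0.38475546]), 'grip_width': 0.0852285080957034} 0.0187
scene {'fov_y': 45.112935635207684, 'cx': 293.4468295596924, 'cy': 210.088012700674, 'eye': array([-0.30631773, -0.61327832,  0.95551774]), 'orientation': array([[ 0.57112069,  0.53953778, -0.6186438 ],
       [-0.82085224,  0.37099864, -0.43423681],
       [-0.00477115,  0.75581677,  0.65476579]])}
top {'fov_y': 57.345095453633384, 'cx': 272.3845210893179, 'cy': 213.68266119151858, 'eye': array([ 0.48316428, -0.04913799,  1.06403048]), 'orientation': array([[ 0.00481411,  0.99797672, -0.0633978 ],
       [-0.99980922,  0.00360343, -0.01919711],
       [-0.01892982,  0.06347812,  0.99780368]])}
wrist {'fov_y': 69.56283070661802, 'cx': 274.7724312680478, 'cy': 208.8451088836087, 'eye': array([0.18034358, 0.52387131, 0.37284803]), 'orientation': array([[ 0.4334364 , -0.8711281 , -0.23080016],
       [ 0.90118154,  0.41836258,  0.11333393],
       [-0.00217022, -0.2571159 ,  0.96637814]])}
0.15
```

View pics/scene0.png

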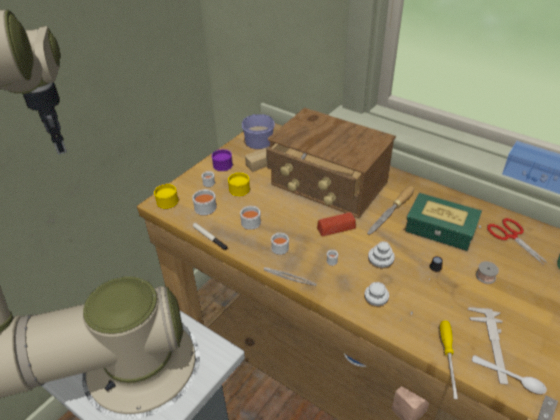

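View pics/top0.png

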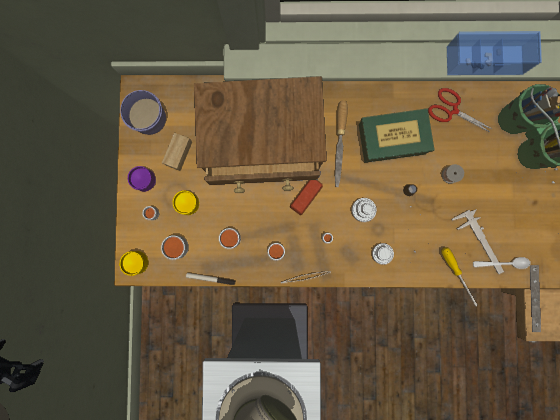

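View pics/wrist0.png

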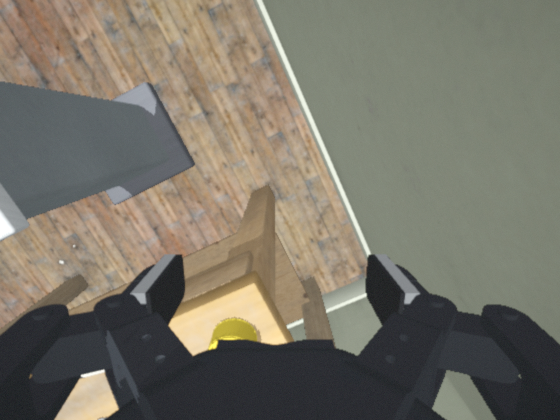

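The top view shows the open red-brown tins at about (150,213), (174,247), (229,238), (276,251) and (328,238). The lid piles are at (364,209) and (383,254). The look-alikes are purple (141,179) and yellow (185,202) and (132,263). The rouge bar is at (306,197) and the loupe at (410,190). Next I'll measure sizes and positions.

```bash
cat > h.py <<'E'
import numpy as np, cv2
from rig import readout, imaging, job, env
def f(d): return d['img'].shape[0]/2/np.tan(np.radians(d['fov_y']/2))
def ray(d,u,v):
    c=np.array([(u-d['cx'])/f(d),-(v-d['cy'])/f(d),-1.]); return np.array(d['orientation'])@c
def onplane(d,u,v,z):
    r=ray(d,u,v); e=np.array(d['eye']); return e+r*(z-e[2])/r[2]
def proj(d,p):
    c=np.array(d['orientation']).T@(np.asarray(p)-d['eye']); return d['cx']+f(d)*c[0]/-c[2], d['cy']-f(d)*c[1]/-c[2]
def crop(img,u,v,w,h,s,name):
    u0,v0=max(0,int(u-w/2)),max(0,int(v-h/2))
    c=img[v0:v0+h,u0:u0+w]; cv2.imwrite('pics/'+name,cv2.resize(c,None,fx=s,fy=s,interpolation=cv2.INTER_CUBIC))
E
python3 - <<'E'
from h import *
d=imaging.get_image('top')
im=d['img']
crop(im,240,230,300,130,2.6,'topcrop.png')
crop(im,370,230,80,80,7,'piles.png')
hsv=cv2.cvtColor(im,cv2.COLOR_BGR2HSV)
# grey low-sat bright
m=((hsv[...,1]<60)&(hsv[...,2]>110)).astype(np.uint8)*255
m[:165]=0; m[285:]=0; m[:,:120]=0;m[:,420:]=0
cs,_=cv2.findContours(m,cv2.RETR_EXTERNAL,cv2.CHAIN_APPROX_NONE)
for c in cs:
    if cv2.contourArea(c)<25: continue
    (u,v),r=cv2.minEnclosingCircle(c)
    el=cv2.fitEllipse(c) if len(c)>4 else None
    p=onplane(d,u,v,0.036); s=(d['eye'][2]-.036)/f(d)
    print(round(u,1),round(v,1),'diam mm',round(2*r*s*1000,1),'area-d',round(2000*s*np.sqrt(cv2.contourArea(c)/np.pi),1),np.round(p,4),el and np.round(np.array(el[1])*s*1000,1))
E
```

```text
201.5 276.0 diam mm 83.7 area-d 31.7 [0.3814 0.1588 0.036 ] [ 11.3 112.1]
382.9 253.3 diam mm 56.6 area-d 53.9 [ 0.4442 -0.323   0.036 ] [53.5 54.6]
275.7 251.2 diam mm 47.5 area-d 44.8 [ 0.4482 -0.0388  0.036 ] [44.1 45.8]
172.6 247.1 diam mm 65.3 area-d 62.5 [0.4578 0.2379 0.036 ] [61.6 63.7]
327.1 237.6 diam mm 29.0 area-d 25.5 [ 0.4851 -0.1757  0.036 ] [25.5 26.3]
229.3 238.0 diam mm 58.2 area-d 53.4 [0.4828 0.0857 0.036 ] [53.2 54.5]
148.9 212.7 diam mm 37.4 area-d 34.3 [0.5501 0.3042 0.036 ] [34.2 35.2]
364.0 209.4 diam mm 64.9 area-d 62.2 [ 0.5607 -0.2743  0.036 ] [61.9 62.8]
411.9 188.8 diam mm 18.0 area-d 15.3 [ 0.6167 -0.4023  0.036 ] [15.3 16.9]
337.0 175.5 diam mm 56.5 area-d 21.9 [ 0.6521 -0.2028  0.036 ] [11.3 56.2]
```

View pics/topcrop.png

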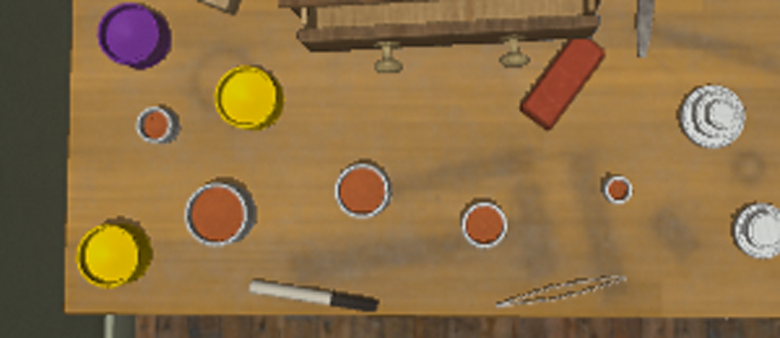

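View pics/piles.png

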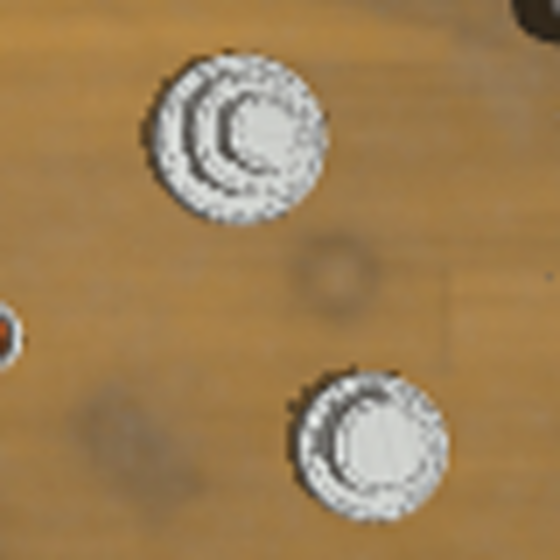

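```bash
cat > meas.py <<'E'
from h import *
def greys(d,smax=60,vmin=110,roi=None):
    hsv=cv2.cvtColor(cv2.resize(d['img'],None,fx=4,fy=4,interpolation=cv2.INTER_CUBIC),cv2.COLOR_BGR2HSV)
    m=((hsv[...,1]<smax)&(hsv[...,2]>vmin)).astype(np.uint8)*255
    cs,_=cv2.findContours(m,cv2.RETR_EXTERNAL,cv2.CHAIN_APPROX_NONE)
    out=[]
    for c in cs:
        if len(c)<20: continue
        c=(c.astype(np.float32)+.5)/4-.5
        out.append(c)
    return out
def circ_on_plane(d,c,z):
    P=np.array([onplane(d,u,v,z)[:2] for u,v in c[:,0]])
    (x,y),r=cv2.minEnclosingCircle((P*1000).astype(np.float32))
    el=cv2.fitEllipse(cv2.convexHull((P*1000).astype(np.float32)))
    return el
E
python3 - <<'E'
from meas import *
d=imaging.get_image('top')
exp={'tin66':(172.6,247,.044),'tin57':(229.3,238,.04),'tin48':(276,251,.036),'tin39':(149,213,.033),'tin30':(327,238,.03),'A66':(364,209,.018),'B57':(383,253,.018)}
cs=greys(d)
for n,(u,v,z) in exp.items():
    for c in cs:
        el0=cv2.boundingRect(c); cu,cv_=el0[0]+el0[2]/2,el0[1]+el0[3]/2
        if abs(cu-u)<4 and abs(cv_-v)<4 and el0[2]>8:
            e=circ_on_plane(d,c,z); print(n,np.round(e[0],1),np.round(e[1],1))
sc=imaging.get_image('scene')
print('scene')
P={'tin66':(.4578,.2379,.044),'tin57':(.4828,.0857,.04),'tin48':(.4482,-.0388,.036),'tin39':(.5501,.3042,.033),'tin30':(.4851,-.1757,.03),'A66':(.56,-.274,.018),'B57':(.444,-.323,.018)}
im=sc['img'].copy()
for n,p in P.items():
    r=int(n[-2:])/2000
    pts=[proj(sc,np.array(p)+[r*np.cos(a),r*np.sin(a),0]) for a in np.linspace(0,6.28,30)]
    cv2.polylines(im,[np.round(np.array(pts)*16).astype(np.int32)],True,(0,255,0),1,cv2.LINE_AA,4)
crop(im,290,230,280,200,2.8,'sc_ov.png')
E
```

```text
tin66 [457.9 235.3] [64.5 65. ]
tin57 [482.8  86.7] [55.7 56.5]
tin48 [448.2 -39. ] [47.  47.5]
tin39 [550.3 305.3] [37.  38.5]
tin30 [ 485.1 -176.7] [28.2 28.8]
A66 [ 562.1 -277.8] [65.9 66.2]
B57 [ 443.3 -327.3] [56.5 57.1]
scene
```

View pics/sc_ov.png

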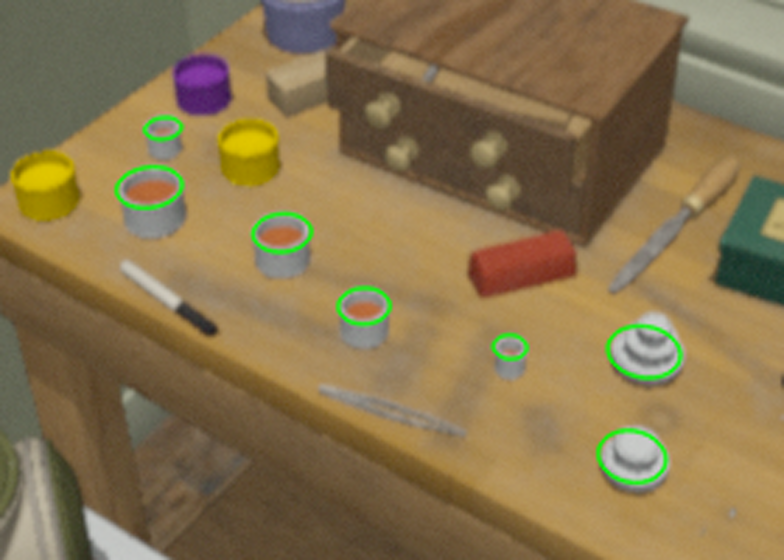

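Emit:
move_arm(motion=[[[0, -1, 0], [0, 0, -0.0534], 1], [[0, -1, 0], [0, 0, -0.0534], 1], [[0, -1, 0], [0, 0, -0.0534], 1], [[0, -1, 0], [0, 0, -0.0534], 1], [[-0.9, -1, 0], [0, 0, 0], 1], [[-0.9, -1, 0], [0, 0, 0], 1], [[-0.9, -1, 0], [0, 0, 0], 1], [[-0.9, -1, 0], [0, 0, 0], 1], [[-0.9, -1, 0], [0, 0, 0], 1], [[-0.9, -1, 0], [0, 0, 0], 1], [[-0.9, -1, 0], [0, 0, 0], 1], [[-0.9, -1, 0], [0, 0, 0], 1]], squeeze=30)

```text
time_s: 1.3
position: [0.3648, 0.2549, 0.2305]
tool_rot: [[-1.0, -0.032, -0.0], [-0.032, 1.0, 0.0], [0.0, 0.0, -1.0]]
ft_force: [0.5, 1.0, -0.9]
grip_width: 0.0851
```

```bash
python3 - <<'E'
from h import *
d=imaging.get_image('wrist'); cv2.imwrite('pics/w1.png',d['img']); print(d['eye'],d['orientation'])
np.save('w1.npy',d,allow_pickle=True)
s=readout.observe();print(s['position'],s['tool_rot'])
for n,p in {'tin66':(.4579,.2353,.044),'tin39':(.5503,.3053,.033),'tin57':(.4828,.0867,.04)}.items(): print(n,proj(d,p))
E
```

```text
[0.30072152 0.25275869 0.37259868] [[-3.10700397e-02 -9.66030868e-01 -2.56552168e-01]
 [ 9.99517206e-01 -3.00524113e-02 -7.88721582e-03]
 [-9.07173420e-05 -2.56673362e-01  9.66498203e-01]]
[0.36784238 0.25247002 0.2304346 ] [[-9.99575766e-01 -2.91036636e-02  1.12420022e-03]
 [-2.91047902e-02  9.99575867e-01 -9.99135390e-04]
 [-1.09464491e-03 -1.03143113e-03 -9.99998869e-01]]
tin66 (np.float64(255.92317773077067), np.float64(265.4436528297549))
tin39 (np.float64(309.26332632504364), np.float64(328.59331075184184))
tin57 (np.float64(133.33772468421313), np.float64(279.3407417701133))
```

View pics/w1.png

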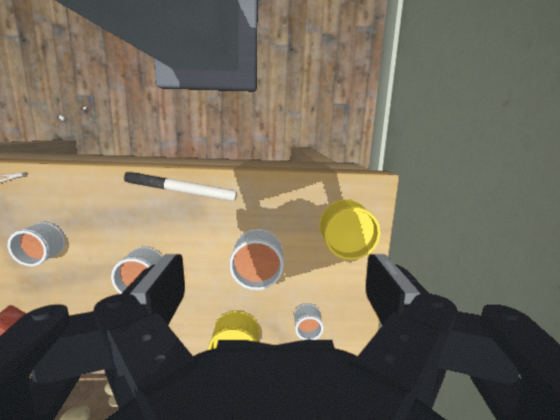

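Emit:
move_arm(motion=[[[-0.2, -1, 0], [0, 0, 0.014], 1], [[-0.2, -1, 0], [0, 0, 0], 1], [[-0.2, -1, 0], [0, 0, 0], 1], [[-0.2, -1, 0], [0, 0, 0], 0.6], [[-0.2, -1, 0], [0, 0, 0], 0.6], [[-0.2, -1, 0], [0, 0, 0], 0.4], [[-0.2, -1, 0], [0, 0, 0], 0.2], [[-0.2, -1, 0], [0, 0, 0], 0.2], [[-0.2, -1, 0], [0, 0, 0], 0.2], [[-0.2, -1, 0], [0, 0, 0], 0.2], [[-0.2, -1, 0], [0, 0, 0], 0.2], [[-0.2, -1, 0], [0, 0, 0], 0.2]])

```text
time_s: 2.35
position: [0.4177, 0.0018, 0.2309]
tool_rot: [[-1.0, 0.002, 0.002], [0.002, 1.0, -0.0], [-0.002, -0.0, -1.0]]
ft_force: [0.6, -0.1, 0.2]
grip_width: 0.0513
```

Emit:
move_arm(motion=[[[-0.2, -1, 0], [0, 0, 0], 0.2], [[-0.2, -1, 0], [0, 0, 0], 0.2], [[-0.2, -1, 0], [0, 0, 0], 0.2], [[-0.2, -1, 0], [0, 0, 0], 0.2], [[-0.2, -1, 0], [0, 0, 0], 0.2], [[-0.2, -1, 0], [0, 0, 0], 0.2], [[-0.2, -1, 0], [0, 0, 0], 0.2], [[-0.2, -1, 0], [0, 0, 0], 0.2], [[-0.2, -1, 0], [0, 0, 0], 0.2], [[-0.2, -1, 0], [0, 0, 0], 0.2], [[-0.2, -1, 0], [0, 0, 0], 0.2], [[-0.2, -1, 0], [0, 0, 0], 0.2]])

```text
time_s: 3.35
position: [0.4656, -0.2506, 0.2313]
tool_rot: [[-1.0, 0.003, 0.003], [0.003, 1.0, -0.0], [-0.003, -0.0, -1.0]]
ft_force: [0.6, 0.5, -0.4]
grip_width: 0.0514
```

```bash
python3 - <<'E'
from h import *
d=imaging.get_image('wrist'); cv2.imwrite('pics/w2.png',d['img']); print(d['eye'])
np.save('w2.npy',d,allow_pickle=True)
s=readout.observe();print(s['time_s'],s['position'],s['tool_rot'],s['grip_width'])
E
```

```text
[ 0.40099848 -0.25041738  0.37320482]
3.4 [ 0.46611811 -0.25402034  0.2310021 ] [[-0.99997904  0.00558874  0.00326749]
 [ 0.00558249  0.99998258 -0.00191792]
 [-0.00327815 -0.00189964 -0.99999282]] 0.05119620459307144
```

View pics/w2.png

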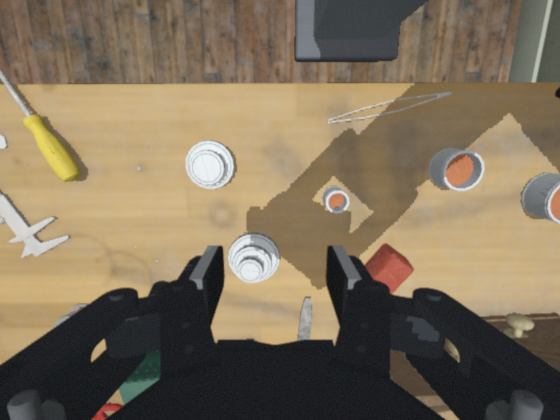

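The wrist view shows pile A (three lids) at about (254,259) and pile B (two lids) at (210,165). I'll enlarge each one and fit the layers.

```bash
python3 - <<'E'
from h import *
d=np.load('w2.npy',allow_pickle=True).item(); im=d['img']
a=cv2.resize(im[225:295,215:295],None,fx=7,fy=7,interpolation=cv2.INTER_CUBIC)
b=cv2.resize(im[130:200,170:250],None,fx=7,fy=7,interpolation=cv2.INTER_CUBIC)
cv2.imwrite('pics/wab.png',cv2.resize(np.vstack([a,b]),None,fx=.6,fy=.6,interpolation=cv2.INTER_AREA))
for n,p in {'A66':(.562,-.278,.018),'B57':(.4433,-.3273,.018),'tin30':(.485,-.1767,.03)}.items(): print(n,np.round(proj(d,p),1), 'px/mm', f(d)/(d['eye'][2]-p[2])/1000)
E
```

```text
A66 [253.9 258.5] px/mm 0.8512261335941027
B57 [209.5 165.1] px/mm 0.8512261335941027
tin30 [338.4 201.7] px/mm 0.88098886678884
```

View pics/wab.png

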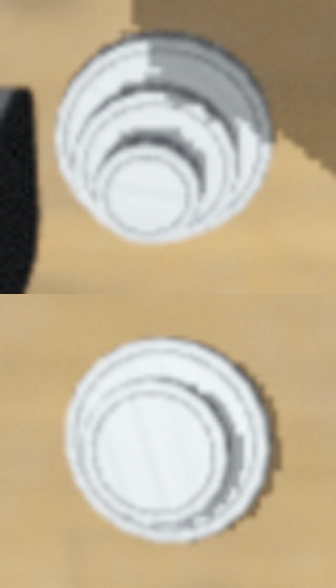

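```bash
cat > rect.py <<'E'
from h import *
def rect(d,x,y,z,half=.05,ppm=4):
    # metric view of plane z; out col = (y0 - Y), row = (x0 - X): x up, y left
    n=int(2*half*1000*ppm)
    src=[];dst=[]
    for a,b in ((-1,-1),(-1,1),(1,1),(1,-1)):
        src.append(proj(d,(x+a*half,y+b*half,z))); dst.append(((1-b)*n/2,(1-a)*n/2))
    H=cv2.getPerspectiveTransform(np.float32(src),np.float32(dst))
    return cv2.warpPerspective(d['img'],H,(n,n),flags=cv2.INTER_CUBIC)
def hough(d,x,y,z,diam,half=.05,ppm=4,name=None,tol=1.5,acc=15):
    r=rect(d,x,y,z,half,ppm); g=cv2.GaussianBlur(cv2.cvtColor(r,cv2.COLOR_BGR2GRAY),(0,0),2)
    R=diam/2*ppm
    c=cv2.HoughCircles(g,cv2.HOUGH_GRADIENT,1,4,param1=60,param2=acc,minRadius=int(R-tol*ppm),maxRadius=int(R+tol*ppm))
    out=[]
    if c is not None:
        for u,v,rr in c[0][:3]:
            out.append((round(x*1000+half*1000-v/ppm,1),round(y*1000+half*1000-u/ppm,1),round(2*rr/ppm,1)))
            
        u,v,rr=c[0][0]; cv2.circle(r,(int(u),int(v)),int(rr),(0,255,0),1)
    if name: cv2.imwrite('pics/'+name,r)
    return out
E
python3 - <<'E'
from rect import *
d=np.load('w2.npy',allow_pickle=True).item()
for n,x,y,z,D in (('A66',.562,-.278,.018,66),('A48',.56,-.275,.036,48),('A30',.56,-.275,.054,30),('B57',.4433,-.3273,.018,57),('B39',.4433,-.3273,.036,39),('T30',.485,-.1767,.03,28)):
    print(n,hough(d,x,y,z,D,name=f'r_{n}.png'))
ims=[cv2.imread(f'pics/r_{n}.png') for n in ('A66','A48','A30','B57','B39','T30')]
cv2.imwrite('pics/rr.png',cv2.resize(np.vstack([np.hstack(ims[:3]),np.hstack(ims[3:])]),(780,520)))
E
```

```text
A66 [(np.float32(561.4), np.float32(-277.9), np.float32(66.0)), (np.float32(562.1), np.float32(-278.9), np.float32(66.6))]
A48 [(np.float32(560.4), np.float32(-280.4), np.float32(47.2)), (np.float32(562.4), np.float32(-280.1), np.float32(48.0)), (np.float32(559.1), np.float32(-279.6), np.float32(48.0))]
A30 [(np.float32(561.6), np.float32(-281.1), np.float32(31.0)), (np.float32(557.1), np.float32(-279.1), np.float32(30.0)), (np.float32(561.1), np.float32(-280.1), np.float32(29.7))]
B57 [(np.float32(443.2), np.float32(-327.9), np.float32(56.0)), (np.float32(443.2), np.float32(-326.9), np.float32(54.7)), (np.float32(444.4), np.float32(-327.9), np.float32(58.6))]
B39 [(np.float32(443.4), np.float32(-326.2), np.float32(36.3)), (np.float32(443.9), np.float32(-327.2), np.float32(38.2)), (np.float32(443.2), np.float32(-328.2), np.float32(40.0))]
T30 [(np.float32(485.1), np.float32(-178.6), np.float32(27.6)), (np.float32(484.4), np.float32(-179.6), np.float32(25.6)), (np.float32(484.9), np.float32(-177.6), np.float32(26.2))]
```

View pics/rr.png

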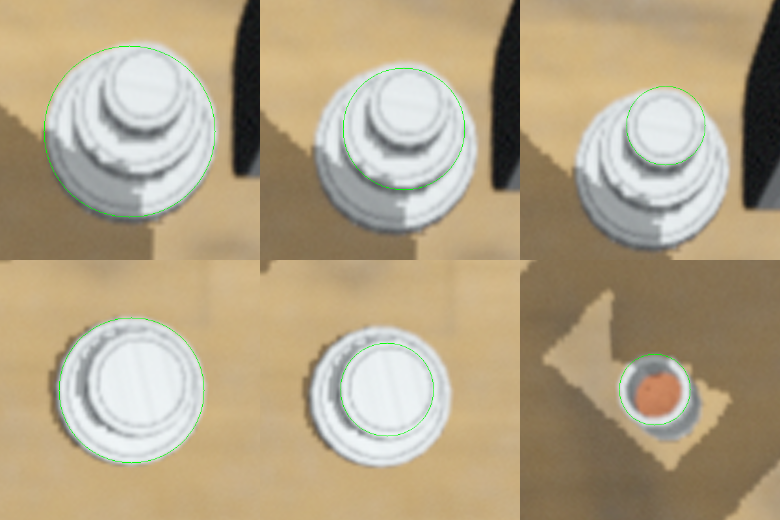

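Emit:
move_arm(motion=[[[-0.9, -0.22, 0.2], [0, 0, 0], 0.2], [[-0.9, -0.22, 1], [0, 0, 0], 0.2], [[-0.9, -0.22, 1], [0, 0, 0], 0.2], [[-0.9, -0.22, 1], [0, 0, 0], 0.2], [[-0.9, -0.22, 1], [0, 0, 0], 0.2], [[-0.25, -0.2, 1], [0, 0, 0], 0.1], [[0, 0, 1], [0, 0, 0], 0.1], [[0, 0, 1], [0, 0, 0], 0.1], [[0, 0, 0.6], [0, 0, 0], 0.1], [[0, 0, 0], [0, 0, 0], 0.1]])

```text
time_s: 4.23
position: [0.567, -0.2841, 0.0678]
tool_rot: [[-1.0, 0.01, 0.005], [0.01, 1.0, -0.004], [-0.005, -0.004, -1.0]]
ft_force: [-0.9, 1.2, 0.8]
grip_width: 0.0469
```

```bash
cat > st.py <<'E'
from h import *
import sys
s=readout.observe();print(round(s['time_s'],2),np.round(s['position'],4),'w',round(s['grip_width'],4),'F',np.round(s['ft_force'],1)); print(np.round(s['tool_rot'],4).tolist())
if len(sys.argv)>3:
    t=np.array([float(a) for a in sys.argv[1:4]]); print('tool shift/0.02:',np.round(s['tool_rot'].T@(t-s['position'])/.02,2))
E
python3 st.py .5613 -.2805 .040
```

```text
4.23 [ 0.567  -0.2841  0.0678] w 0.0469 F [-0.9  1.2  0.8]
[[-0.9999, 0.0096, 0.005], [0.0095, 0.9999, -0.0039], [-0.005, -0.0038, -1.0]]
tool shift/0.02: [0.29 0.18 1.39]
```

Emit:
move_arm(motion=[[[0.27, 0.18, 0.4], [0, 0, 0], 0.1], [[0, 0, 0.4], [0, 0, 0], 0.1], [[0, 0, 0.3], [0, 0, 0], 0.1], [[0, 0, 0.2], [0, 0, 0], 0.1], [[0, 0, 0], [0, 0, 0], 0.1]])

```text
time_s: 4.65
position: [0.5628, -0.2808, 0.0422]
tool_rot: [[-1.0, 0.01, 0.007], [0.009, 1.0, -0.005], [-0.007, -0.005, -1.0]]
ft_force: [-0.2, 0.4, -0.2]
grip_width: 0.0468
```

```bash
python3 st.py .5613 -.2805 .040; python3 - <<'E'
from h import *
d=imaging.get_image('wrist'); crop(d['img'],275,270,200,120,4,'w3.png')
E
```

```text
4.65 [ 0.5628 -0.2808  0.0422] w 0.0468 F [-0.2  0.4 -0.2]
[[-0.9999, 0.0095, 0.0069], [0.0095, 0.9999, -0.0053], [-0.007, -0.0052, -1.0]]
tool shift/0.02: [0.08 0.02 0.11]
```

View pics/w3.png

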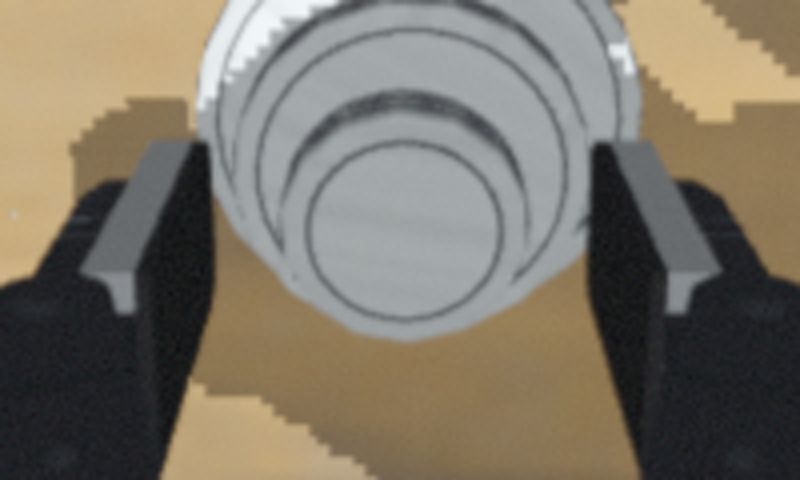

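Emit:
move_arm(motion=[[[0.07, 0, 0.08], [0, 0, 0], 0], [[0, 0, 0], [0, 0, 0], -1], [[0, 0, 0], [0, 0, 0], -1], [[0, 0, 0], [0, 0, 0], -1], [[0, 0, 0], [0, 0, 0], -1]], squeeze=30)

```text
time_s: 5.12
position: [0.5624, -0.2817, 0.0428]
tool_rot: [[-1.0, 0.01, 0.01], [0.009, 1.0, -0.008], [-0.01, -0.008, -1.0]]
ft_force: [-1.0, -0.0, -0.1]
grip_width: 0.027
```

```bash
python3 st.py .485 -.1772 .070; python3 - <<'E'
from h import *
d=imaging.get_image('wrist'); crop(d['img'],275,270,200,120,4,'w4.png')
E
```

```text
5.12 [ 0.5624 -0.2817  0.0428] w 0.027 F [-1.  -0.  -0.1]
[[-0.9999, 0.0096, 0.0102], [0.0095, 0.9999, -0.0078], [-0.0103, -0.0077, -0.9999]]
tool shift/0.02: [ 3.91  5.18 -1.44]
```

View pics/w4.png

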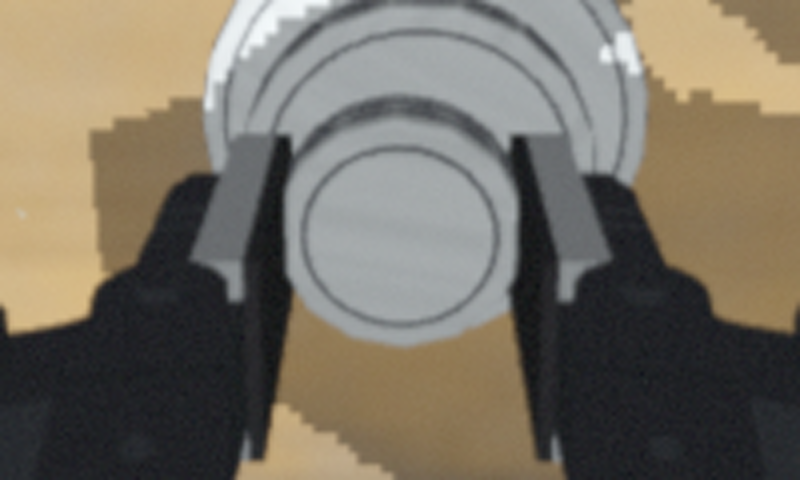

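Emit:
move_arm(motion=[[[0, 0, -0.2], [-0.0037, 0.0049, 0], -1], [[0, 0, -0.5], [0, 0, 0], -1], [[0, 0, -0.8], [0, 0, 0], -1], [[0, 0, -0.8], [0, 0, 0], -1], [[0, 0, 0], [0, 0, 0], -1]])

```text
time_s: 5.58
position: [0.5622, -0.2816, 0.0913]
tool_rot: [[-1.0, 0.01, -0.001], [0.01, 1.0, 0.001], [0.001, 0.001, -1.0]]
ft_force: [0.6, -0.5, 0.3]
grip_width: 0.0271
```

```bash
cat >> st.py <<'E'
R=s['tool_rot']; w=np.cross(R[:,2],[0,0,-1])+np.array([0,0,1])*np.cross(R[:2,0],[-1,0])
print('rot corr',np.round(R.T@w/np.radians(120),4))
E
python3 st.py .485 -.1772 .070; python3 - <<'E'
from h import *
d=imaging.get_image('wrist'); crop(d['img'],275,270,200,120,4,'w5.png')
E
```

```text
5.58 [ 0.5622 -0.2816  0.0913] w 0.0271 F [ 0.6 -0.5  0.3]
[[-1.0, 0.0096, -0.0008], [0.0096, 1.0, 0.0006], [0.0008, 0.0006, -1.0]]
tool shift/0.02: [3.91 5.18 1.07]
rot corr [ 0.0003 -0.0004 -0.0046]st.py:6: DeprecationWarning: Arrays of 2-dimensional vectors are deprecated. Use arrays of 3-dimensional vectors instead. (deprecated in NumPy 2.0)
  R=s['tool_rot']; w=np.cross(R[:,2],[0,0,-1])+np.array([0,0,1])*np.cross(R[:2,0],[-1,0])
```

View pics/w5.png

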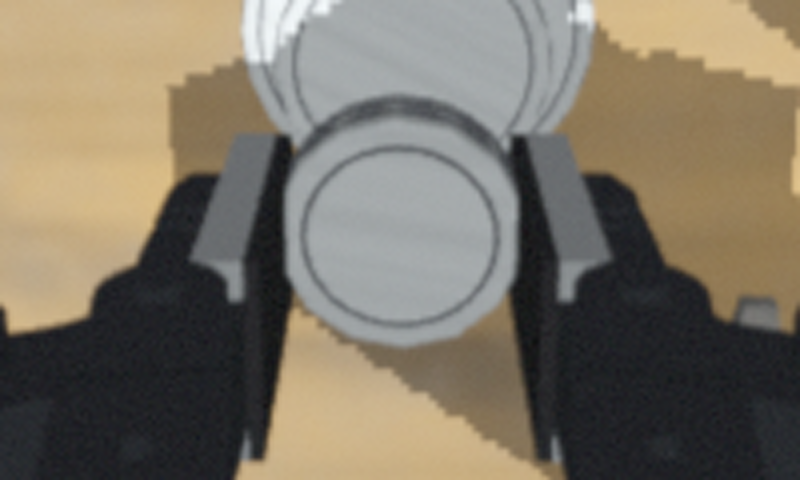

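```bash
cat > held.py <<'E'
import sys
from rect import *
# held.py diam dz_top name
D,dz,name=float(sys.argv[1]),float(sys.argv[2]),sys.argv[3]
d=imaging.get_image('wrist'); np.save('last.npy',d,allow_pickle=True); s=readout.observe(); p=s['position']
o=hough(d,p[0],p[1],p[2]+dz,D,half=.05,name=name)
print('held lid centre minus TCP (mm):',[(round(float(a-p[0]*1000),1),round(float(b-p[1]*1000),1),float(c)) for a,b,c in o])
E
sed -i 's/np.cross(R\[:2,0\],\[-1,0\])/R[1,0]/' st.py
python3 held.py 30 .0112 held30.png
```

```text
held lid centre minus TCP (mm): [(-20.9, 0.9, 32.20000076293945), (-2.6, -0.6, 28.200000762939453), (0.6, -0.6, 29.100000381469727)]
```

View pics/held30.png

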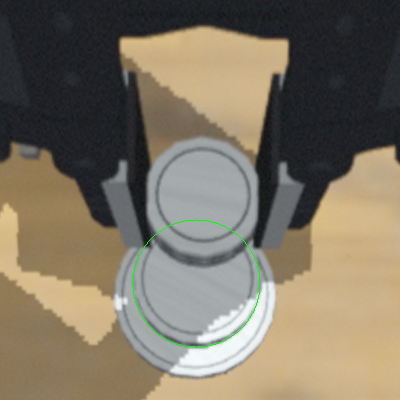

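Emit:
move_arm(motion=[[[0.6, 0.85, 0], [0, 0, -0.004], -1], [[0.7, 0.95, 0], [0, 0, 0], -1], [[0.7, 0.95, 0], [0, 0, 0], -1], [[0.7, 0.95, 0], [0, 0, 0], -1], [[0.7, 0.9, 0], [0, 0, 0], -1], [[0.3, 0.4, 0], [0, 0, 0], -1], [[0.05, 0.1, 0.4], [0, 0, 0], -1], [[0, 0, 0.2], [0, 0, 0], -1], [[0, 0, 0], [0, 0, 0], -1]])

```text
time_s: 6.43
position: [0.4794, -0.1728, 0.0682]
tool_rot: [[-1.0, 0.002, -0.013], [0.002, 1.0, 0.009], [0.013, 0.009, -1.0]]
ft_force: [-1.1, -1.2, -0.9]
grip_width: 0.0272
```

```bash
python3 st.py .485 -.1768 .031;python3 held.py 30 .0112 h30b.png
```

```text
6.43 [ 0.4794 -0.1728  0.0682] w 0.0272 F [-1.1 -1.2 -0.9]
[[-0.9999, 0.0021, -0.0131], [0.002, 1.0, 0.009], [0.0132, 0.009, -0.9999]]
tool shift/0.02: [-0.3  -0.22  1.85]
rot corr [ 0.0043 -0.0063 -0.0009]
held lid centre minus TCP (mm): [(-1.8, 0.1, 27.600000381469727), (-0.1, -0.2, 29.600000381469727), (1.9, 0.1, 27.399999618530273)]
```

View pics/h30b.png

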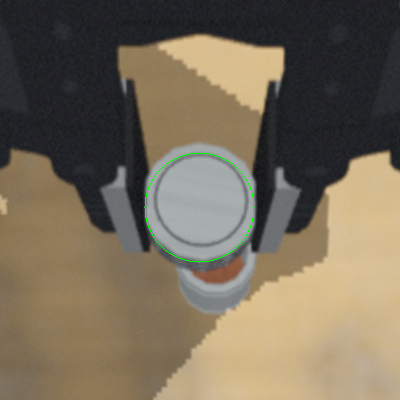

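Emit:
move_arm(motion=[[[-0.25, -0.18, 0], [0.0043, -0.0063, -0.001], -1], [[-0.03, -0.03, 0.5], [0, 0, 0], -1], [[0, 0, 0.5], [0, 0, 0], -1], [[0, 0, 0.2], [0, 0, 0], -1], [[0, 0, 0], [0, 0, 0], -1]])

```text
time_s: 6.9
position: [0.4879, -0.1806, 0.0412]
tool_rot: [[-1.0, 0.002, 0.004], [0.002, 1.0, -0.002], [-0.004, -0.002, -1.0]]
ft_force: [-0.1, 0.0, -0.2]
grip_width: 0.0272
```

```bash
python3 st.py .485 -.1768 .031;python3 held.py 30 .0112 h30c.png
```

```text
6.9 [ 0.4879 -0.1806  0.0412] w 0.0272 F [-0.1  0.  -0.2]
[[-1.0, 0.0018, 0.0035], [0.0018, 1.0, -0.0025], [-0.0035, -0.0025, -1.0]]
tool shift/0.02: [0.15 0.19 0.51]
rot corr [-0.0012  0.0017 -0.0009]
held lid centre minus TCP (mm): [(-3.1, 1.6, 31.0), (-1.9, -0.1, 27.799999237060547), (-0.6, 0.4, 29.600000381469727)]
```

View pics/h30c.png

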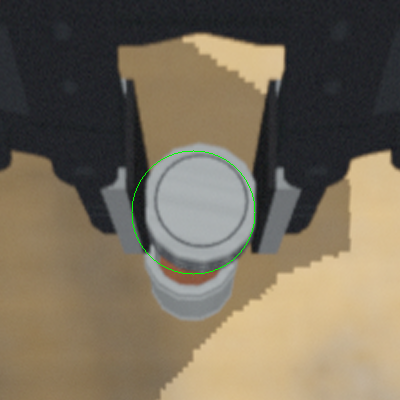

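Emit:
move_arm(motion=[[[0.13, 0.17, 0], [-0.001, 0.001, 0], -1], [[0, 0, 0], [0, 0, 0], -1], [[0, 0, 0], [0, 0, 0], -1]])

```text
time_s: 7.2
position: [0.4854, -0.1773, 0.0418]
tool_rot: [[-1.0, 0.002, 0.002], [0.002, 1.0, -0.001], [-0.002, -0.001, -1.0]]
ft_force: [-0.4, 0.8, 0.4]
grip_width: 0.0273
```

```bash
python3 st.py .485 -.1768 .031;python3 held.py 30 .0112 h30d.png
```

```text
7.2 [ 0.4854 -0.1773  0.0418] w 0.0273 F [-0.4  0.8  0.4]
[[-1.0, 0.0021, 0.002], [0.002, 1.0, -0.0007], [-0.002, -0.0007, -1.0]]
tool shift/0.02: [0.02 0.03 0.54]
rot corr [-0.0003  0.0009 -0.001 ]
held lid centre minus TCP (mm): [(-1.4, -0.2, 27.200000762939453), (0.1, 0.1, 28.600000381469727), (-3.4, 2.1, 32.20000076293945)]
```

View pics/h30d.png

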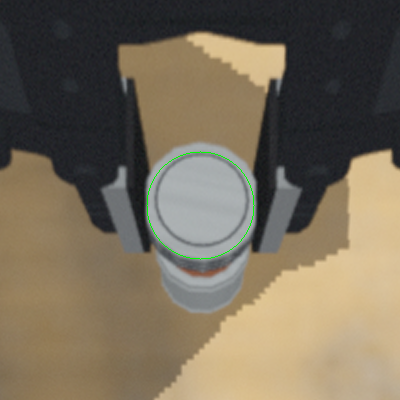

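Lid and tin line up in the jaw direction, both at column about 201. I'll lower it into the mouth.

Emit:
move_arm(motion=[[[0.02, 0.02, 0.2], [0, 0, 0], -1], [[0, 0, 0.2], [0, 0, 0], -1], [[0, 0, 0.1], [0, 0, 0], -1], [[0, 0, 0], [0, 0, 0], -1]])

```text
time_s: 7.58
position: [0.4853, -0.1769, 0.0315]
tool_rot: [[-1.0, 0.002, 0.003], [0.002, 1.0, -0.002], [-0.003, -0.002, -1.0]]
ft_force: [-0.2, 0.2, 0.3]
grip_width: 0.027
```

```bash
python3 st.py .485 -.1768 .031;python3 held.py 30 .0112 h30e.png
```

```text
7.58 [ 0.4853 -0.1769  0.0315] w 0.027 F [-0.2  0.2  0.3]
[[-1.0, 0.0019, 0.0034], [0.0019, 1.0, -0.0016], [-0.0034, -0.0016, -1.0]]
tool shift/0.02: [0.01 0.01 0.03]
rot corr [-0.0008  0.0016 -0.0009]
held lid centre minus TCP (mm): [(-2.9, 1.4, 30.399999618530273), (-2.9, 0.4, 29.799999237060547), (-0.4, 0.1, 28.799999237060547)]
```

View pics/h30e.png

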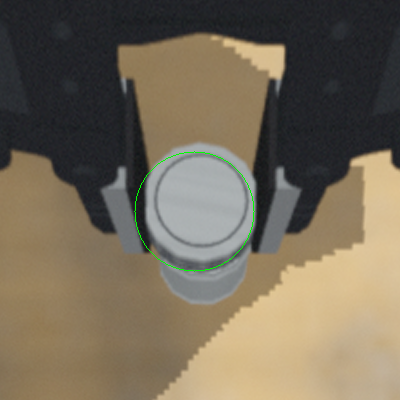

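Emit:
move_arm(motion=[[[0, 0, 0], [0, 0, 0], -0.2], [[0, 0, 0], [0, 0, 0], 0], [[0, 0, 0], [0, 0, 0], 0], [[0, 0, -0.3], [-0.001, 0.0016, 0], 0.1], [[0, 0, -0.8], [0, 0, 0], 0.1], [[0, 0, -0.8], [0, 0, 0], 0.2], [[0, 0, -0.6], [0, 0, 0], 0.2], [[0, 0, 0], [0, 0, 0], 0.2]])

```text
time_s: 8.3
position: [0.4853, -0.177, 0.0849]
tool_rot: [[-1.0, 0.002, -0.001], [0.002, 1.0, 0.001], [0.001, 0.001, -1.0]]
ft_force: [0.6, -0.1, -0.3]
grip_width: 0.0514
```

```bash
python3 st.py .4435 -.3275 .12;python3 held.py 30 -.05 h30f.png
```

```text
8.3 [ 0.4853 -0.177   0.0849] w 0.0514 F [ 0.6 -0.1 -0.3]
[[-1.0, 0.0019, -0.0014], [0.0019, 1.0, 0.0014], [0.0014, 0.0014, -1.0]]
tool shift/0.02: [ 2.08 -7.53 -1.76]
rot corr [ 0.0007 -0.0007 -0.0009]
held lid centre minus TCP (mm): [(1.8, -0.1, 29.899999618530273), (0.6, -0.4, 27.799999237060547), (3.1, 0.6, 27.200000762939453)]
```

View pics/h30f.png

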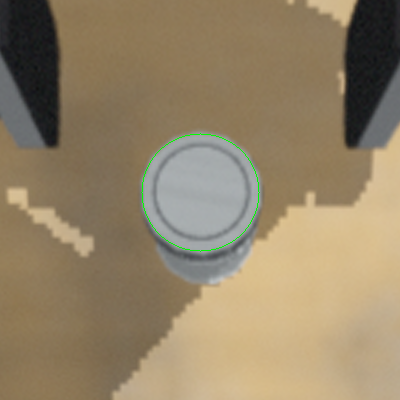

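Emit:
move_arm(motion=[[[0.22, -0.8, 0], [0, 0, 0], 0.25], [[0.25, -0.95, 0], [0, 0, 0], 0.25], [[0.25, -0.95, 0], [0, 0, 0], 0.25], [[0.25, -0.95, 0], [0, 0, 0], 0.25], [[0.25, -0.95, 0], [0, 0, 0], 0.25], [[0.25, -0.9, 0.2], [0, 0, 0], 0.25], [[0.2, -0.8, 0.3], [0, 0, 0], 0.25], [[0.1, -0.4, 0.3], [0, 0, 0], 0.25], [[0, -0.1, 0.2], [0, 0, 0], 0.25], [[0, 0, 0], [0, 0, 0], 0.25]])

```text
time_s: 9.18
position: [0.4457, -0.316, 0.0568]
tool_rot: [[-1.0, 0.0, -0.008], [0.0, 1.0, 0.008], [0.008, 0.008, -1.0]]
ft_force: [-0.2, -0.0, 0.1]
grip_width: 0.0534
```

```bash
python3 st.py .4435 -.3275 .023
```

```text
9.18 [ 0.4457 -0.316   0.0568] w 0.0534 F [-0.2 -0.   0.1]
[[-1.0, 0.0001, -0.0083], [0.0001, 1.0, 0.0082], [0.0083, 0.0082, -0.9999]]
tool shift/0.02: [ 0.1  -0.59  1.69]
rot corr [ 0.0039 -0.0039 -0.    ]
```

Emit:
move_arm(motion=[[[0.05, -0.3, 0], [0.002, -0.002, 0], 0.25], [[0.02, -0.15, 0.2], [0.001, -0.001, 0], 0.25], [[0, 0, 0.3], [0, 0, 0], 0.25], [[0, 0, 0.1], [0, 0, 0], 0.25], [[0, 0, 0], [0, 0, 0], 0.25]])

```text
time_s: 9.6
position: [0.4449, -0.3228, 0.0433]
tool_rot: [[-1.0, -0.003, -0.002], [-0.003, 1.0, 0.003], [0.002, 0.003, -1.0]]
ft_force: [-0.1, 0.0, -0.5]
grip_width: 0.053
```

```bash
python3 st.py .4435 -.3275 .023; python3 - <<'E'
from h import *
d=imaging.get_image('wrist'); crop(d['img'],275,270,200,120,4,'w6.png')
E
```

```text
9.6 [ 0.4449 -0.3228  0.0433] w 0.053 F [-0.1  0.  -0.5]
[[-1.0, -0.0027, -0.002], [-0.0027, 1.0, 0.0027], [0.002, 0.0027, -1.0]]
tool shift/0.02: [ 0.07 -0.24  1.01]
rot corr [ 0.0013 -0.001   0.0013]
```

View pics/w6.png

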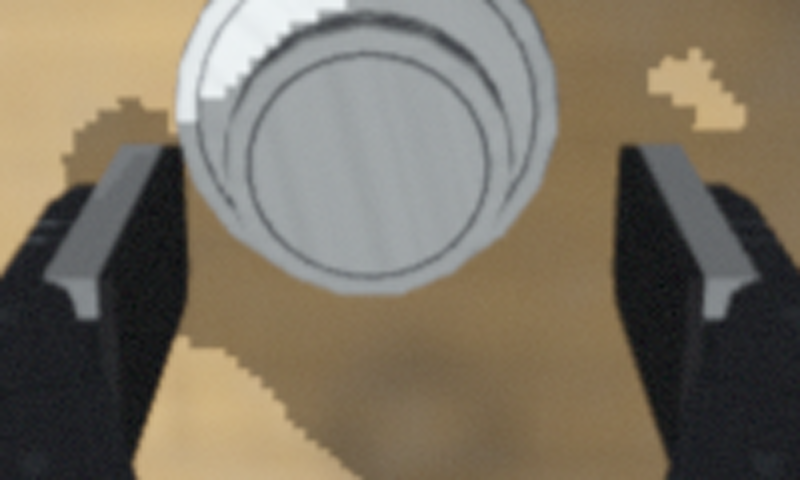

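Emit:
move_arm(motion=[[[0.06, -0.22, 0], [0.001, -0.001, 0.001], 0.25], [[0, 0, 0], [0, 0, 0], 0.25], [[0, 0, 0.3], [0, 0, 0], 0.25], [[0, 0, 0.35], [0, 0, 0], 0.25], [[0, 0, 0.2], [0, 0, 0], 0.25], [[0, 0, 0], [0, 0, 0], 0.25]])

```text
time_s: 10.15
position: [0.444, -0.3274, 0.0254]
tool_rot: [[-1.0, -0.001, 0.001], [-0.001, 1.0, -0.001], [-0.001, -0.001, -1.0]]
ft_force: [-0.5, 0.2, -0.2]
grip_width: 0.0534
```

```bash
python3 st.py .4435 -.3275 .023; python3 - <<'E'
from h import *
d=imaging.get_image('wrist'); crop(d['img'],275,270,200,120,4,'w7.png')
E
```

```text
10.15 [ 0.444  -0.3274  0.0254] w 0.0534 F [-0.5  0.2 -0.2]
[[-1.0, -0.0012, 0.0012], [-0.0012, 1.0, -0.0006], [-0.0012, -0.0006, -1.0]]
tool shift/0.02: [ 0.03 -0.01  0.12]
rot corr [-0.0003  0.0006  0.0006]
```

View pics/w7.png

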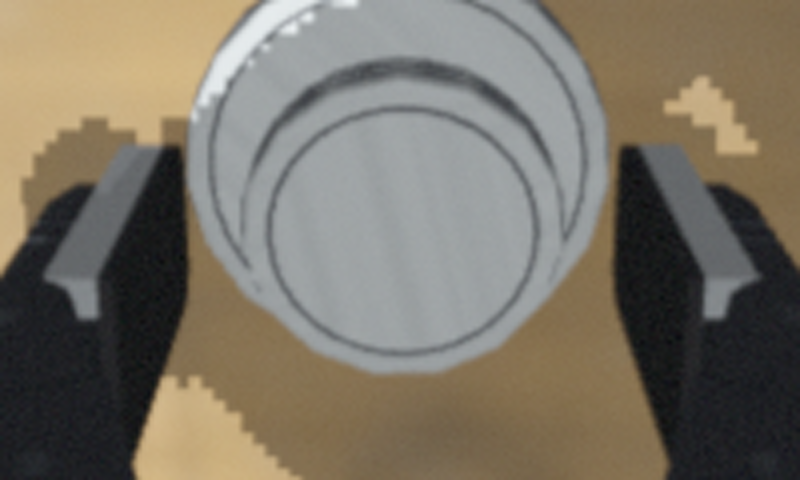

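Centred, so I'll grip. After that I lift straight up.

Emit:
move_arm(motion=[[[0, 0, 0.08], [0, 0, 0], 0.2], [[0, 0, 0], [0, 0, 0], -1], [[0, 0, 0], [0, 0, 0], -1], [[0, 0, 0], [0, 0, 0], -1], [[0, 0, 0], [0, 0, 0], -1], [[0, 0, 0], [0, 0, 0], -1]])

```text
time_s: 10.7
position: [0.4443, -0.3275, 0.0243]
tool_rot: [[-1.0, -0.001, 0.002], [-0.001, 1.0, -0.001], [-0.002, -0.001, -1.0]]
ft_force: [-0.2, 0.4, 0.4]
grip_width: 0.0362
```

```bash
python3 st.py .4435 -.3275 .023
```

```text
10.7 [ 0.4443 -0.3275  0.0243] w 0.0362 F [-0.2  0.4  0.4]
[[-1.0, -0.0014, 0.0018], [-0.0014, 1.0, -0.0012], [-0.0018, -0.0012, -1.0]]
tool shift/0.02: [0.04 0.   0.07]
rot corr [-0.0006  0.0009  0.0007]
```

Emit:
move_arm(motion=[[[0, 0, -0.4], [0, 0, 0], -1], [[0, 0, -1], [0, 0, 0], -1], [[0, 0, -1], [0, 0, 0], -1], [[-0.1, 0.5, -1], [0, 0, 0], -1], [[-0.17, 1, -0.6], [0, 0, 0], -1], [[-0.17, 1, 0], [0, 0, 0], -1], [[-0.17, 1, 0], [0, 0, 0], -1], [[-0.17, 1, 0], [0, 0, 0], -1], [[-0.17, 1, 0], [0, 0, 0], -1], [[-0.17, 1, 0], [0, 0, 0], -1], [[-0.17, 1, 0], [0, 0, 0], -1], [[-0.17, 1, 0], [0, 0, 0], -1]])

```text
time_s: 11.7
position: [0.4743, -0.1545, 0.1148]
tool_rot: [[-1.0, 0.005, 0.008], [0.005, 1.0, -0.006], [-0.008, -0.006, -1.0]]
ft_force: [-0.3, -1.1, -1.0]
grip_width: 0.0362
```

Emit:
move_arm(motion=[[[-0.17, 1, 0], [0, 0, 0], -1], [[-0.17, 1, 0], [0, 0, 0], -1], [[-0.17, 1, 0], [0, 0, 0], -1], [[-0.17, 1, 0], [0, 0, 0], -1], [[-0.17, 1, 0], [0, 0, 0], -1], [[-0.17, 1, 0], [0, 0, 0], -1], [[-0.17, 1, 0], [0, 0, 0], -1], [[-0.17, 1, 0], [0, 0, 0], -1], [[-0.17, 1, 0], [0, 0, 0], -1], [[-0.17, 1, 0], [0, 0, 0], -1], [[-0.17, 1, 0], [0, 0, 0], -1], [[-0.17, 1, 0], [0, 0, 0], -1]])

```text
time_s: 12.7
position: [0.5173, 0.098, 0.1215]
tool_rot: [[-1.0, 0.005, 0.015], [0.005, 1.0, -0.008], [-0.015, -0.008, -1.0]]
ft_force: [-0.8, 0.3, -0.3]
grip_width: 0.0365
```

```bash
python3 st.py .5508 .3053 .1
```

```text
12.7 [0.5173 0.098  0.1215] w 0.0365 F [-0.8  0.3 -0.3]
[[-0.9999, 0.0052, 0.0146], [0.0051, 1.0, -0.0077], [-0.0147, -0.0076, -0.9999]]
tool shift/0.02: [-1.61 10.38  1.02]
rot corr [-0.0037  0.007  -0.0024]
```

Emit:
move_arm(motion=[[[-0.16, 1, 0.1], [-0.002, 0.004, 0], -1], [[-0.16, 1, 0.1], [-0.002, 0.003, 0], -1], [[-0.16, 1, 0.1], [0, 0, 0], -1], [[-0.16, 1, 0.1], [0, 0, 0], -1], [[-0.16, 1, 0.1], [0, 0, 0], -1], [[-0.16, 1, 0.1], [0, 0, 0], -1], [[-0.16, 1, 0.1], [0, 0, 0], -1], [[-0.15, 1, 0.1], [0, 0, 0], -1], [[-0.1, 0.7, 0.1], [0, 0, 0], -1], [[-0.1, 0.4, 0.1], [0, 0, 0], -1], [[0, 0.1, 0.1], [0, 0, 0], -1], [[0, 0, 0], [0, 0, 0], -1]])

```text
time_s: 13.7
position: [0.548, 0.2951, 0.1049]
tool_rot: [[-1.0, 0.001, 0.004], [0.001, 1.0, 0.002], [-0.004, 0.002, -1.0]]
ft_force: [-0.7, -0.3, 0.6]
grip_width: 0.0364
```

```bash
python3 st.py .5508 .3053 .06;python3 held.py 39 .0117 h39a.png
```

```text
13.7 [0.548  0.2951 0.1049] w 0.0364 F [-0.7 -0.3  0.6]
[[-1.0, 0.0009, 0.0044], [0.0009, 1.0, 0.002], [-0.0044, 0.002, -1.0]]
tool shift/0.02: [-0.13  0.51  2.25]
rot corr [ 0.001   0.0021 -0.0004]
held lid centre minus TCP (mm): [(-0.8, 0.2, 38.0), (-3.8, 0.2, 37.20000076293945), (-2.8, -2.3, 37.29999923706055)]
```

View pics/h39a.png

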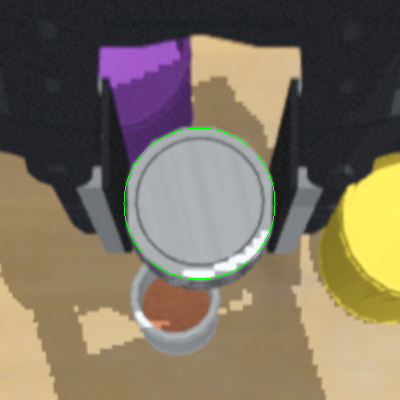

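Emit:
move_arm(motion=[[[-0.08, 0.3, 0.3], [0.001, 0.002, 0], -1], [[-0.04, 0.16, 0.7], [0, 0, 0], -1], [[0, 0, 0.7], [0, 0, 0], -1], [[0, 0, 0.4], [0, 0, 0], -1], [[0, 0, 0.1], [0, 0, 0], -1], [[0, 0, 0], [0, 0, 0], -1]])

```text
time_s: 14.25
position: [0.5519, 0.3012, 0.0595]
tool_rot: [[-1.0, 0.006, 0.0], [0.006, 1.0, -0.001], [-0.0, -0.001, -1.0]]
ft_force: [-1.5, -0.5, -0.7]
grip_width: 0.0362
```

```bash
python3 st.py .5508 .3053 .034;python3 held.py 39 .0117 h39b.png
```

```text
14.25 [0.5519 0.3012 0.0595] w 0.0362 F [-1.5 -0.5 -0.7]
[[-1.0, 0.0064, 0.0005], [0.0064, 1.0, -0.0008], [-0.0005, -0.0008, -1.0]]
tool shift/0.02: [0.06 0.2  1.28]
rot corr [-0.0004  0.0002 -0.003 ]
held lid centre minus TCP (mm): [(-0.9, 0.2, 37.70000076293945), (-2.1, -1.6, 37.29999923706055), (-1.9, 0.2, 36.20000076293945)]
```

View pics/h39b.png

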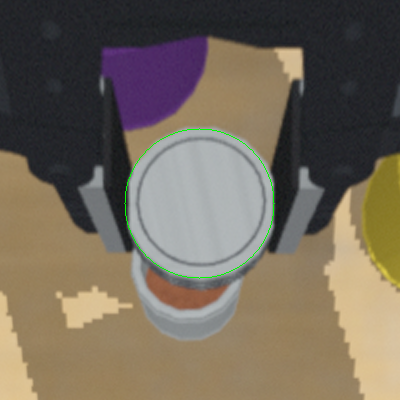

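Emit:
move_arm(motion=[[[0.05, 0.19, 0], [0, 0, -0.002], -1], [[0, 0, 0], [0, 0, 0], -1], [[0, 0, 0.4], [0, 0, 0], -1], [[0, 0, 0.3], [0, 0, 0], -1], [[0, 0, 0], [0, 0, 0], -1]])

```text
time_s: 14.72
position: [0.5521, 0.3056, 0.0471]
tool_rot: [[-1.0, 0.002, 0.005], [0.002, 1.0, 0.001], [-0.005, 0.001, -1.0]]
ft_force: [0.1, -0.2, -0.4]
grip_width: 0.0359
```

```bash
python3 st.py .5508 .3053 .034;python3 held.py 39 .0117 h39c.png
```

```text
14.72 [0.5521 0.3056 0.0471] w 0.0359 F [ 0.1 -0.2 -0.4]
[[-1.0, 0.0021, 0.0049], [0.0021, 1.0, 0.0006], [-0.0049, 0.0007, -1.0]]
tool shift/0.02: [ 0.07 -0.02  0.66]
rot corr [ 0.0003  0.0024 -0.001 ]
held lid centre minus TCP (mm): [(-0.9, -0.4, 37.70000076293945), (-4.1, -2.9, 41.70000076293945), (-2.1, 0.1, 36.20000076293945)]
```

View pics/h39c.png

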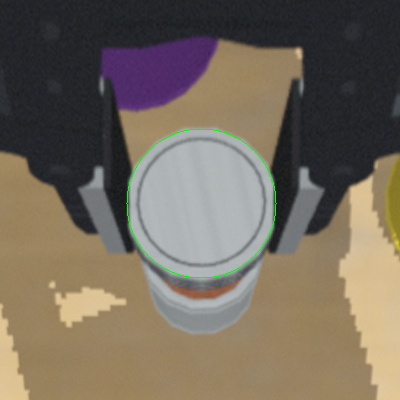

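Aligned: lid and tin are both at column about 200. I'll lower it, then check for contact.

Emit:
move_arm(motion=[[[0.06, -0.01, 0.1], [0, 0.002, 0], -1], [[0, 0, 0.25], [0, 0, 0], -1], [[0, 0, 0.25], [0, 0, 0], -1], [[0, 0, 0.05], [0, 0, 0], -1], [[0, 0, 0], [0, 0, 0], -1]])

```text
time_s: 15.18
position: [0.5509, 0.3054, 0.0331]
tool_rot: [[-1.0, 0.002, 0.001], [0.002, 1.0, 0.001], [-0.001, 0.001, -1.0]]
ft_force: [0.6, 0.2, 0.9]
grip_width: 0.0364
```

```bash
python3 st.py .5508 .3053 .034
```

```text
15.18 [0.5509 0.3054 0.0331] w 0.0364 F [0.6 0.2 0.9]
[[-1.0, 0.0021, 0.0005], [0.0021, 1.0, 0.0007], [-0.0005, 0.0007, -1.0]]
tool shift/0.02: [ 0.01 -0.   -0.04]
rot corr [ 0.0003  0.0003 -0.001 ]
```

Emit:
move_arm(motion=[[[0, 0, 0], [0, 0, 0], 0], [[0, 0, 0], [0, 0, 0], 0.2], [[0, 0, 0], [0, 0, 0], 0.25], [[0, 0, 0], [0, 0, 0], 0.25], [[0, 0, -0.4], [0, 0, 0], 0.25], [[0, 0, -0.9], [0, 0, 0], 0.25], [[0, 0, -0.9], [0, 0, 0], 0.25], [[0, 0, -0.9], [0, 0, 0], 0.25], [[0, 0, 0], [0, 0, 0], 0.25]])

```text
time_s: 15.93
position: [0.551, 0.3054, 0.0997]
tool_rot: [[-1.0, 0.002, 0.0], [0.002, 1.0, 0.001], [-0.0, 0.001, -1.0]]
ft_force: [0.0, 0.1, 0.1]
grip_width: 0.0533
```

```bash
python3 st.py .5612 -.280 .11;python3 held.py 39 -.05 h39f.png
```

```text
15.93 [0.551  0.3054 0.0997] w 0.0533 F [0.  0.1 0.1]
[[-1.0, 0.0022, 0.0005], [0.0022, 1.0, 0.0007], [-0.0005, 0.0007, -1.0]]
tool shift/0.02: [ -0.57 -29.27  -0.54]
rot corr [ 0.0003  0.0002 -0.001 ]
held lid centre minus TCP (mm): [(-1.9, -0.1, 36.79999923706055), (-3.6, 0.4, 36.599998474121094), (-2.6, 0.7, 38.79999923706055)]
```

View pics/h39f.png

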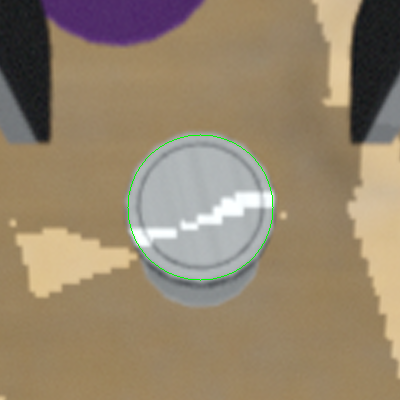

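Emit:
move_arm(motion=[[[0.3, -0.7, 0], [0, 0, 0], 0.3], [[0.3, -1, 0], [0, 0, 0], 0.3], [[0.3, -1, 0], [0, 0, 0], 0.3], [[0.3, -1, 0], [0, 0, 0], 0.4], [[0.3, -1, 0], [0, 0, 0], 0.45], [[0.3, -1, 0], [0, 0, 0], 0.45], [[0.3, -1, 0], [0, 0, 0], 0.45], [[0.3, -1, 0], [0, 0, 0], 0.45], [[0.3, -1, 0], [0, 0, 0], 0.45], [[0.3, -1, 0], [0, 0, 0], 0.45], [[0, -1, 0], [0, 0, 0], 0.45], [[0, -1, 0], [0, 0, 0], 0.45]])

```text
time_s: 16.98
position: [0.4815, 0.0645, 0.0904]
tool_rot: [[-1.0, -0.004, -0.013], [-0.004, 1.0, 0.0], [0.013, 0.0, -1.0]]
ft_force: [-0.2, -0.4, -0.4]
grip_width: 0.0617
```

Emit:
move_arm(motion=[[[-0.3, -1, 0], [0, 0, 0], 0.45], [[-0.3, -1, 0], [0, 0, 0], 0.45], [[-0.3, -1, 0], [0, 0, 0], 0.45], [[-0.3, -1, 0], [0, 0, 0], 0.45], [[-0.3, -1, 0], [0, 0, 0], 0.45], [[-0.3, -1, 0], [0, 0, 0], 0.45], [[-0.3, -1, 0], [0, 0, 0], 0.45], [[-0.3, -1, 0], [0, 0, 0], 0.45], [[-0.3, -1, 0], [0, 0, 0], 0.45], [[-0.3, -1, 0], [0, 0, 0], 0.45], [[-0.3, -1, 0], [0, 0, 0], 0.45]])

```text
time_s: 17.9
position: [0.544, -0.1654, 0.0812]
tool_rot: [[-1.0, -0.003, -0.027], [-0.003, 1.0, 0.005], [0.027, 0.005, -1.0]]
ft_force: [0.0, 0.3, 1.0]
grip_width: 0.062
```

```bash
python3 st.py .5612 -.280 .08
```

```text
17.9 [ 0.544  -0.1654  0.0812] w 0.062 F [0.  0.3 1. ]
[[-0.9996, -0.0031, -0.027], [-0.0033, 1.0, 0.0053], [0.027, 0.0053, -0.9996]]
tool shift/0.02: [-0.84 -5.73  0.01]
rot corr [ 0.0025 -0.0129  0.0016]
```

Emit:
move_arm(motion=[[[-0.15, -1, -0.1], [0.001, -0.005, 0.001], 0.45], [[-0.15, -1, -0.1], [0.001, -0.004, 0], 0.45], [[-0.15, -1, 0], [0.001, -0.003, 0], 0.45], [[-0.15, -1, 0], [0, 0, 0], 0.45], [[-0.1, -0.7, 0], [0, 0, 0], 0.45], [[-0.05, -0.4, 0.1], [0, 0, 0], 0.45], [[0, -0.1, 0.1], [0, 0, 0], 0.45], [[0, 0, 0], [0, 0, 0], 0.45]])

```text
time_s: 18.57
position: [0.5576, -0.2767, 0.074]
tool_rot: [[-1.0, 0.003, -0.008], [0.003, 1.0, 0.004], [0.008, 0.004, -1.0]]
ft_force: [0.2, 0.5, 0.3]
grip_width: 0.062
```

```bash
python3 st.py .5612 -.280 .05; python3 - <<'E'
from rect import *
d=imaging.get_image('wrist'); np.save('w8.npy',d,allow_pickle=True); crop(d['img'],275,270,250,150,3,'w8.png')
print(hough(d,.5612,-.28,.036,48,name='r48.png'))
E
```

```text
18.57 [ 0.5576 -0.2767  0.074 ] w 0.062 F [0.2 0.5 0.3]
[[-1.0, 0.0025, -0.0082], [0.0025, 1.0, 0.0036], [0.0082, 0.0036, -1.0]]
tool shift/0.02: [-0.19 -0.17  1.2 ]
rot corr [ 0.0017 -0.0039 -0.0012]
[(np.float32(562.6), np.float32(-279.6), np.float32(46.8)), (np.float32(560.8), np.float32(-279.4), np.float32(47.4)), (np.float32(561.6), np.float32(-280.1), np.float32(49.0))]
```

View pics/r48.png

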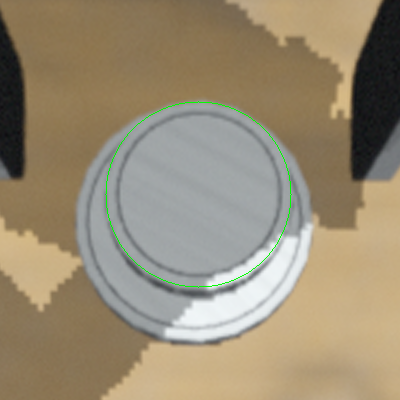

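Emit:
move_arm(motion=[[[-0.18, -0.15, 0.2], [0.001, -0.003, -0.001], 0.45], [[0, 0, 0.6], [0, 0, 0], 0.45], [[0, 0, 0.6], [0, 0, 0], 0.45], [[0, 0, 0.3], [0, 0, 0], 0.45], [[0, 0, 0], [0, 0, 0], 0.45]])

```text
time_s: 19.03
position: [0.5625, -0.2757, 0.0389]
tool_rot: [[-1.0, -0.005, 0.0], [-0.005, 1.0, 0.001], [-0.0, 0.001, -1.0]]
ft_force: [0.5, 0.2, 0.3]
grip_width: 0.0618
```

```bash
python3 st.py .5618 -.280 .0225
```

```text
19.03 [ 0.5625 -0.2757  0.0389] w 0.0618 F [0.5 0.2 0.3]
[[-1.0, -0.0047, 0.0001], [-0.0047, 1.0, 0.0013], [-0.0001, 0.0013, -1.0]]
tool shift/0.02: [ 0.04 -0.21  0.82]
rot corr [0.0006 0.     0.0022]
```

Emit:
move_arm(motion=[[[0.03, -0.2, 0], [0.001, 0, 0.002], 0.45], [[0, -0.02, 0], [0, 0, 0], 0.45], [[0, 0, 0.35], [0, 0, 0], 0.45], [[0, 0, 0.35], [0, 0, 0], 0.45], [[0, 0, 0.05], [0, 0, 0], 0.45], [[0, 0, 0], [0, 0, 0], 0.45]])

```text
time_s: 19.53
position: [0.5628, -0.2801, 0.0241]
tool_rot: [[-1.0, -0.001, 0.002], [-0.001, 1.0, -0.002], [-0.002, -0.002, -1.0]]
ft_force: [0.7, 0.1, 0.1]
grip_width: 0.0617
```

```bash
python3 st.py .5618 -.280 .0225; python3 - <<'E'
from rect import *
d=imaging.get_image('wrist'); crop(d['img'],275,270,200,120,4,'w9.png')
E
```

```text
19.53 [ 0.5628 -0.2801  0.0241] w 0.0617 F [0.7 0.1 0.1]
[[-1.0, -0.0014, 0.0022], [-0.0014, 1.0, -0.0024], [-0.0022, -0.0024, -1.0]]
tool shift/0.02: [0.05 0.   0.08]
rot corr [-0.0012  0.0011  0.0007]
```

View pics/w9.png

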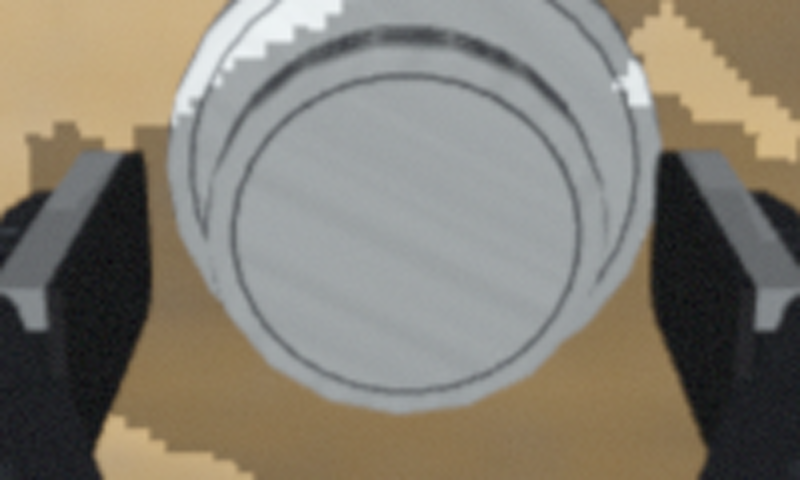

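Emit:
move_arm(motion=[[[0.04, 0, 0.08], [-0.001, 0.001, 0], 0.3], [[0, 0, 0], [0, 0, 0], -1], [[0, 0, 0], [0, 0, 0], -1], [[0, 0, 0], [0, 0, 0], -1], [[0, 0, 0], [0, 0, 0], -1], [[0, 0, 0], [0, 0, 0], -1]])

```text
time_s: 20.08
position: [0.562, -0.2802, 0.0229]
tool_rot: [[-1.0, -0.001, 0.0], [-0.001, 1.0, -0.0], [-0.0, -0.0, -1.0]]
ft_force: [-0.2, -0.1, -0.1]
grip_width: 0.0457
```

```bash
python3 st.py .4485 -.039 .1
```

```text
20.08 [ 0.562  -0.2802  0.0229] w 0.0457 F [-0.2 -0.1 -0.1]
[[-1.0, -0.0013, 0.0005], [-0.0013, 1.0, -0.0005], [-0.0005, -0.0005, -1.0]]
tool shift/0.02: [ 5.66 12.07 -3.86]
rot corr [-0.0002  0.0002  0.0006]
```

Emit:
move_arm(motion=[[[0, 0, -0.4], [0, 0, 0], -1], [[0, 0, -1], [0, 0, 0], -1], [[0, 0, -1], [0, 0, 0], -1], [[0.2, 0.4, -1], [0, 0, 0], -1], [[0.45, 1, -0.4], [0, 0, 0], -1], [[0.45, 1, 0], [0, 0, 0], -1], [[0.45, 1, 0], [0, 0, 0], -1], [[0.45, 1, 0], [0, 0, 0], -1], [[0.45, 1, 0], [0, 0, 0], -1], [[0.45, 1, 0], [0, 0, 0], -1], [[0.45, 1, 0], [0, 0, 0], -1], [[0.45, 1, 0], [0, 0, 0], -1]])

```text
time_s: 21.08
position: [0.4845, -0.1096, 0.1088]
tool_rot: [[-1.0, 0.003, 0.009], [0.003, 1.0, -0.005], [-0.009, -0.005, -1.0]]
ft_force: [0.2, 0.0, 0.8]
grip_width: 0.0453
```

```bash
python3 st.py .4485 -.039 .09
```

```text
21.08 [ 0.4845 -0.1096  0.1088] w 0.0453 F [0.2 0.  0.8]
[[-1.0, 0.0035, 0.0086], [0.0034, 1.0, -0.0055], [-0.0086, -0.0055, -0.9999]]
tool shift/0.02: [1.82 3.53 0.9 ]
rot corr [-0.0026  0.0041 -0.0016]
```

Emit:
move_arm(motion=[[[0.4, 0.9, 0.2], [-0.001, 0.002, 0], -1], [[0.4, 0.8, 0.3], [-0.001, 0.002, 0], -1], [[0.4, 0.7, 0.3], [0, 0, 0], -1], [[0.3, 0.5, 0.3], [0, 0, 0], -1], [[0.2, 0.2, 0.3], [0, 0, 0], -1], [[0, 0, 0.2], [0, 0, 0], -1], [[0, 0, 0], [0, 0, 0], -1]])

```text
time_s: 21.67
position: [0.4482, -0.0417, 0.0798]
tool_rot: [[-1.0, -0.0, 0.006], [-0.0, 1.0, -0.003], [-0.006, -0.003, -1.0]]
ft_force: [0.3, 0.0, -1.0]
grip_width: 0.0451
```

```bash
python3 st.py .4485 -.039 .055;python3 held.py 48 .0131 h48a.png
```

```text
21.67 [ 0.4482 -0.0417  0.0798] w 0.0451 F [ 0.3  0.  -1. ]
[[-1.0, -0.0004, 0.0056], [-0.0005, 1.0, -0.0031], [-0.0056, -0.0031, -1.0]]
tool shift/0.02: [-0.01  0.14  1.24]
rot corr [-0.0015  0.0027  0.0002]
held lid centre minus TCP (mm): [(-1.1, -0.1, 45.20000076293945), (0.4, -0.1, 46.79999923706055), (1.7, -1.6, 45.79999923706055)]
```

View pics/h48a.png

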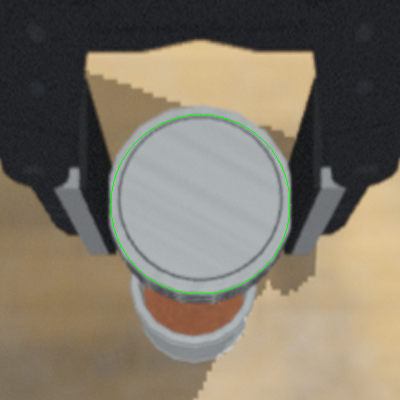

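Emit:
move_arm(motion=[[[0, 0.12, 0.3], [-0.001, 0.002, 0], -1], [[0, 0, 0.5], [0, 0, 0], -1], [[0, 0, 0.5], [0, 0, 0], -1], [[0, 0, 0.2], [0, 0, 0], -1], [[0, 0, 0], [0, 0, 0], -1]])

```text
time_s: 22.13
position: [0.4515, -0.0422, 0.0491]
tool_rot: [[-1.0, 0.003, 0.005], [0.003, 1.0, -0.002], [-0.005, -0.002, -1.0]]
ft_force: [-1.2, 0.4, 0.5]
grip_width: 0.0451
```

```bash
python3 st.py .448 -.039 .0345;python3 held.py 48 .0131 h48b.png
```

```text
22.13 [ 0.4515 -0.0422  0.0491] w 0.0451 F [-1.2  0.4  0.5]
[[-1.0, 0.0031, 0.0054], [0.003, 1.0, -0.0025], [-0.0054, -0.0025, -1.0]]
tool shift/0.02: [0.18 0.16 0.73]
rot corr [-0.0012  0.0026 -0.0015]
held lid centre minus TCP (mm): [(0.4, -0.1, 47.0), (-2.6, -0.1, 45.70000076293945), (-0.9, 0.4, 45.20000076293945)]
```

View pics/h48b.png

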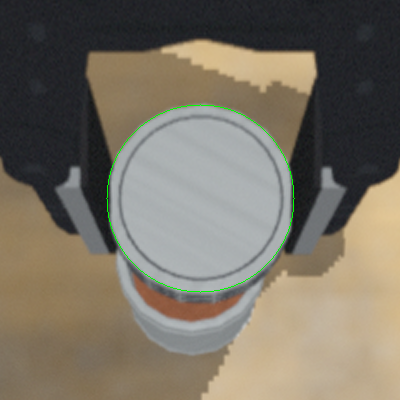

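Emit:
move_arm(motion=[[[0.16, 0.15, 0], [-0.001, 0.002, -0.001], -1], [[0, 0, 0], [0, 0, 0], -1], [[0, 0, 0.1], [0, 0, 0], -1], [[0, 0, 0], [0, 0, 0], -1]])

```text
time_s: 22.52
position: [0.4489, -0.0394, 0.0483]
tool_rot: [[-1.0, 0.001, 0.003], [0.001, 1.0, -0.001], [-0.003, -0.001, -1.0]]
ft_force: [0.1, -0.0, -0.9]
grip_width: 0.0453
```

```bash
python3 st.py .448 -.039 .0345;python3 held.py 48 .0131 h48c.png
```

```text
22.52 [ 0.4489 -0.0394  0.0483] w 0.0453 F [ 0.1 -0.  -0.9]
[[-1.0, 0.0011, 0.003], [0.0011, 1.0, -0.001], [-0.003, -0.001, -1.0]]
tool shift/0.02: [0.05 0.02 0.69]
rot corr [-0.0005  0.0014 -0.0005]
held lid centre minus TCP (mm): [(0.4, -0.4, 47.29999923706055), (-2.1, -1.1, 48.0), (0.1, 0.6, 48.0)]
```

View pics/h48c.png

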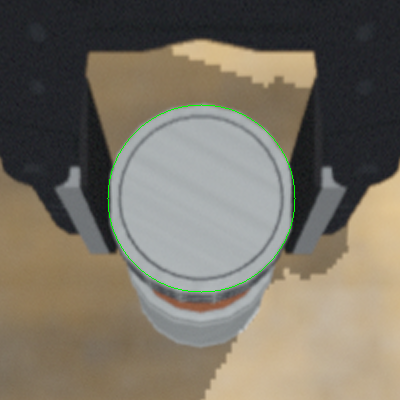

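Emit:
move_arm(motion=[[[0.04, 0.02, 0.15], [-0.0005, 0.001, 0], -1], [[0, 0, 0.25], [0, 0, 0], -1], [[0, 0, 0.2], [0, 0, 0], -1], [[0, 0, 0.05], [0, 0, 0], -1], [[0, 0, 0], [0, 0, 0], -1]])

```text
time_s: 22.98
position: [0.4484, -0.0391, 0.0344]
tool_rot: [[-1.0, 0.001, 0.002], [0.001, 1.0, -0.0], [-0.002, -0.0, -1.0]]
ft_force: [0.1, 0.1, 0.3]
grip_width: 0.0453
```

```bash
python3 st.py .448 -.039 .0345
```

```text
22.98 [ 0.4484 -0.0391  0.0344] w 0.0453 F [0.1 0.1 0.3]
[[-1.0, 0.0011, 0.0017], [0.0011, 1.0, -0.0002], [-0.0017, -0.0002, -1.0]]
tool shift/0.02: [ 0.02  0.01 -0.01]
rot corr [-0.0001  0.0008 -0.0005]
```

Emit:
move_arm(motion=[[[0, 0, 0], [0, 0, 0], 0.2], [[0, 0, 0], [0, 0, 0], 0.4], [[0, 0, 0], [0, 0, 0], 0.45], [[0, 0, 0], [0, 0, 0], 0.45], [[0, 0, -0.4], [0, 0, 0], 0.45], [[0, 0, -0.9], [0, 0, 0], 0.45], [[0, 0, -0.9], [0, 0, 0], 0.5], [[0, 0, -0.9], [0, 0, 0], 0.6], [[0, 0, 0], [0, 0, 0], 0.7]])

```text
time_s: 23.73
position: [0.4481, -0.039, 0.1006]
tool_rot: [[-1.0, 0.001, 0.0], [0.001, 1.0, 0.0], [-0.0, 0.0, -1.0]]
ft_force: [1.3, -0.7, 0.4]
grip_width: 0.073
```

```bash
python3 st.py .5618 -.2785 .08;python3 held.py 48 -.055 h48f.png
```

```text
23.73 [ 0.4481 -0.039   0.1006] w 0.073 F [ 1.3 -0.7  0.4]
[[-1.0, 0.0011, 0.0004], [0.0011, 1.0, 0.0003], [-0.0004, 0.0003, -1.0]]
tool shift/0.02: [ -5.7  -11.97   1.03]
rot corr [ 0.0001  0.0002 -0.0005]
held lid centre minus TCP (mm): [(2.2, -0.6, 47.599998474121094), (-0.1, -0.4, 46.79999923706055), (0.9, -0.6, 45.5)]
```

View pics/h48f.png

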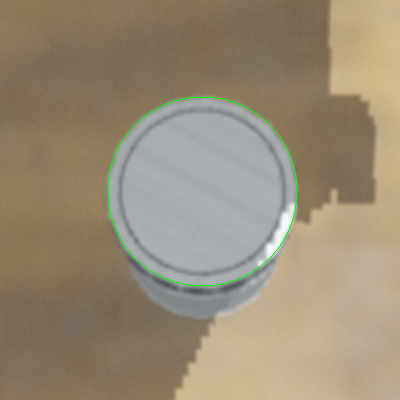

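Emit:
move_arm(motion=[[[-0.4, -0.8, -0.1], [0, 0, 0], 0.8], [[-0.47, -1, 0], [0, -0.002, 0], 0.8], [[-0.47, -1, -0.1], [0, -0.002, 0], 0.8], [[-0.47, -1, 0], [0, -0.002, 0], 0.8], [[-0.47, -1, -0.1], [0, -0.002, 0], 0.8], [[-0.47, -1, 0], [0, -0.002, 0], 0.8], [[-0.47, -1, 0], [0, 0, 0], 0.8], [[-0.47, -1, 0], [0, 0, 0], 0.8], [[-0.47, -1, 0], [0, 0, 0], 0.8], [[-0.47, -1, 0], [0, 0, 0], 0.8], [[-0.4, -0.8, 0], [0, 0, 0], 0.8], [[-0.2, -0.4, 0], [0, 0, 0], 0.8]])

```text
time_s: 24.78
position: [0.5511, -0.2653, 0.0978]
tool_rot: [[-1.0, -0.002, 0.009], [-0.002, 1.0, 0.009], [-0.009, 0.009, -1.0]]
ft_force: [-0.6, 0.4, 0.5]
grip_width: 0.0774
```

Emit:
move_arm(motion=[[[0, 0, 0.2], [0, 0, 0], 0.8], [[0, 0, 0], [0, 0, 0], 0.8]])

```text
time_s: 24.95
position: [0.5508, -0.2661, 0.0917]
tool_rot: [[-1.0, 0.0, 0.007], [0.0, 1.0, 0.01], [-0.007, 0.01, -1.0]]
ft_force: [-1.1, 0.6, -0.9]
grip_width: 0.0767
```

```bash
python3 st.py .562 -.2785 .05; python3 - <<'E'
from rect import *
d=imaging.get_image('wrist')
print(hough(d,.5612,-.28,.018,66,name='r66.png',half=.06))
E
```

```text
24.95 [ 0.5508 -0.2661  0.0917] w 0.0767 F [-1.1  0.6 -0.9]
[[-1.0, 0.0001, 0.0069], [0.0001, 1.0, 0.0098], [-0.0069, 0.0098, -0.9999]]
tool shift/0.02: [-0.54 -0.64  2.08]
rot corr [ 0.0047  0.0033 -0.0001]
[(np.float32(561.8), np.float32(-278.4), np.float32(65.0)), (np.float32(562.1), np.float32(-279.4), np.float32(66.4)), (np.float32(562.8), np.float32(-277.9), np.float32(66.8))]
```

View pics/r66.png

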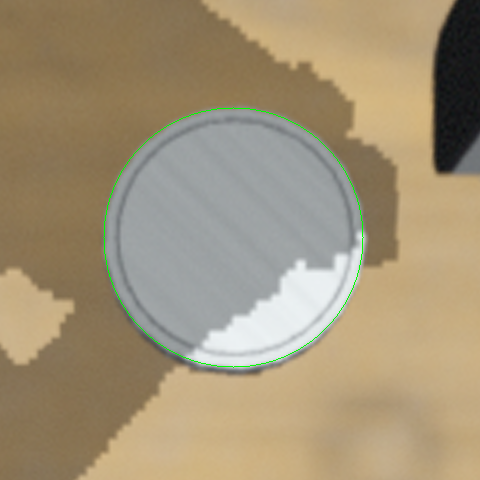

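Emit:
move_arm(motion=[[[-0.3, -0.35, 0], [0.004, 0.003, 0], 0.8], [[-0.15, -0.2, 0], [0, 0, 0], 0.8], [[0, -0.03, 0.3], [0, 0, 0], 0.8], [[0, 0, 0.7], [0, 0, 0], 0.8], [[0, 0, 0.7], [0, 0, 0], 0.8], [[0, 0, 0.3], [0, 0, 0], 0.8], [[0, 0, 0], [0, 0, 0], 0.8]])

```text
time_s: 25.58
position: [0.5584, -0.2718, 0.0502]
tool_rot: [[-1.0, -0.005, -0.0], [-0.005, 1.0, 0.004], [0.0, 0.004, -1.0]]
ft_force: [0.0, -0.4, -0.1]
grip_width: 0.0768
```

```bash
python3 st.py .562 -.2787 .001
```

```text
25.58 [ 0.5584 -0.2718  0.0502] w 0.0768 F [ 0.  -0.4 -0.1]
[[-1.0, -0.0046, -0.0002], [-0.0046, 1.0, 0.0036], [0.0002, 0.0036, -1.0]]
tool shift/0.02: [-0.18 -0.35  2.46]
rot corr [ 0.0017 -0.0001  0.0022]
```

Emit:
move_arm(motion=[[[-0.17, -0.33, 0], [0.0015, 0, 0.002], 0.8], [[0, 0, 0], [0, 0, 0], 0.8], [[0, 0, 0.4], [0, 0, 0], 0.8], [[0, 0, 0.5], [0, 0, 0], 0.8], [[0, 0, 0.3], [0, 0, 0], 0.8], [[0, 0, 0], [0, 0, 0], 0.8]])

```text
time_s: 26.08
position: [0.5626, -0.279, 0.0258]
tool_rot: [[-1.0, -0.0, 0.002], [-0.0, 1.0, -0.001], [-0.002, -0.001, -1.0]]
ft_force: [0.1, 0.5, 0.2]
grip_width: 0.0768
```

```bash
python3 st.py .562 -.2787 .001; python3 - <<'E'
from rect import *
d=imaging.get_image('wrist'); crop(d['img'],275,270,260,140,3,'w10.png')
E
```

```text
26.08 [ 0.5626 -0.279   0.0258] w 0.0768 F [0.1 0.5 0.2]
[[-1.0, -0.0003, 0.0022], [-0.0003, 1.0, -0.0013], [-0.0022, -0.0013, -1.0]]
tool shift/0.02: [0.03 0.01 1.24]
rot corr [-0.0006  0.001   0.0002]
```

View pics/w10.png

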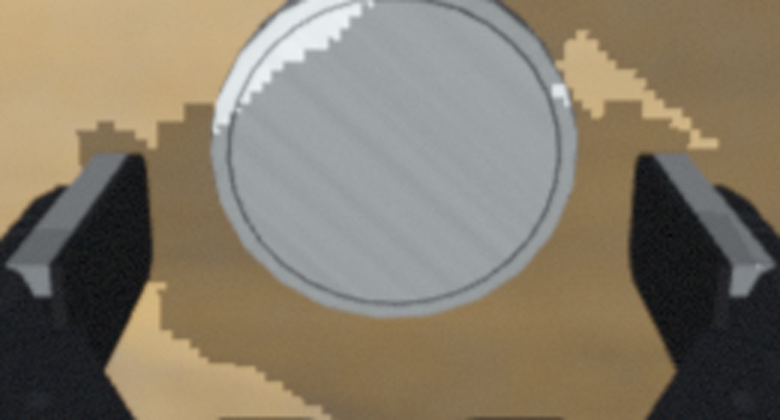

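Emit:
move_arm(motion=[[[0, 0, 0.3], [0, 0, 0], 0.8], [[0, 0, 0.35], [0, 0, 0], 0.8], [[0, 0, 0.2], [0, 0, 0], 0.8], [[0, 0, 0.15], [0, 0, 0], 0.8], [[0, 0, 0], [0, 0, 0], 0.8]])

```text
time_s: 26.55
position: [0.5628, -0.279, 0.0042]
tool_rot: [[-1.0, -0.0, 0.003], [-0.0, 1.0, -0.002], [-0.003, -0.002, -1.0]]
ft_force: [-0.1, 0.5, 0.6]
grip_width: 0.0768
```

```bash
python3 st.py .562 -.2787 .001; python3 - <<'E'
from rect import *
d=imaging.get_image('wrist'); crop(d['img'],275,270,260,140,3,'w11.png')
E
```

```text
26.55 [ 0.5628 -0.279   0.0042] w 0.0768 F [-0.1  0.5  0.6]
[[-1.0, -0.0005, 0.0026], [-0.0005, 1.0, -0.0016], [-0.0026, -0.0016, -1.0]]
tool shift/0.02: [0.04 0.02 0.16]
rot corr [-0.0008  0.0012  0.0002]
```

View pics/w11.png

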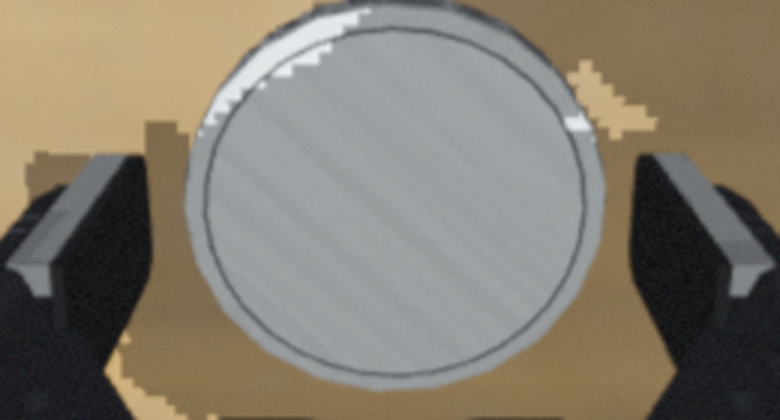

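Emit:
move_arm(motion=[[[0.03, 0, 0.14], [-0.0005, 0.001, 0], 0.75], [[0, 0, 0], [0, 0, 0], 0.5], [[0, 0, 0], [0, 0, 0], -1], [[0, 0, 0], [0, 0, 0], -1], [[0, 0, 0], [0, 0, 0], -1], [[0, 0, 0], [0, 0, 0], -1]])

```text
time_s: 27.1
position: [0.5626, -0.2793, 0.0024]
tool_rot: [[-1.0, -0.0, 0.002], [-0.0, 1.0, -0.001], [-0.002, -0.001, -1.0]]
ft_force: [0.0, -1.0, -0.7]
grip_width: 0.0634
```

```bash
python3 st.py .458 .2353 .1; python3 - <<'E'
from rect import *
d=imaging.get_image('wrist'); crop(d['img'],275,270,260,140,3,'w12.png')
E
```

```text
27.1 [ 0.5626 -0.2793  0.0024] w 0.0634 F [ 0.  -1.  -0.7]
[[-1.0, -0.0005, 0.0018], [-0.0005, 1.0, -0.0015], [-0.0018, -0.0015, -1.0]]
tool shift/0.02: [ 5.21 25.73 -4.93]
rot corr [-0.0007  0.0009  0.0002]
```

View pics/w12.png

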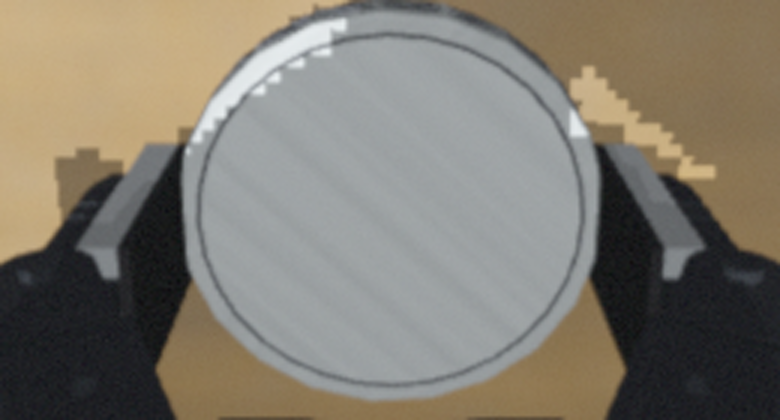

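Emit:
move_arm(motion=[[[0, 0, -0.3], [0, 0, 0], -1], [[0, 0, -0.8], [0, 0, 0], -1], [[0, 0, -1], [0, 0, 0], -1], [[0, 0, -1], [0, 0, 0], -1], [[0.1, 0.5, -1], [0, 0, 0], -1], [[0.2, 1, -0.6], [0, 0, 0], -1], [[0.2, 1, 0], [0, 0, 0], -1], [[0.2, 1, 0], [0, 0, 0], -1], [[0.2, 1, 0], [0, 0, 0], -1], [[0.2, 1, 0], [0, 0, 0], -1], [[0.2, 1, 0], [0, 0, 0], -1], [[0.2, 1, 0], [0, 0, 0], -1]], squeeze=40)

```text
time_s: 28.15
position: [0.5316, -0.1272, 0.1049]
tool_rot: [[-1.0, 0.005, 0.006], [0.005, 1.0, -0.004], [-0.006, -0.004, -1.0]]
ft_force: [0.1, -0.1, -1.0]
grip_width: 0.063
```

```bash
python3 st.py .458 .2353 .11;python3 held.py 66 .0156 h66a.png
```

```text
28.15 [ 0.5316 -0.1272  0.1049] w 0.063 F [ 0.1 -0.1 -1. ]
[[-1.0, 0.0051, 0.0059], [0.0051, 1.0, -0.004], [-0.0059, -0.0039, -1.0]]
tool shift/0.02: [ 3.77 18.11 -0.35]
rot corr [-0.0019  0.0028 -0.0024]
held lid centre minus TCP (mm): [(0.6, -3.6, 64.80000305175781), (-2.4, -3.6, 63.20000076293945), (-0.4, -3.3, 63.20000076293945)]
```

View pics/h66a.png

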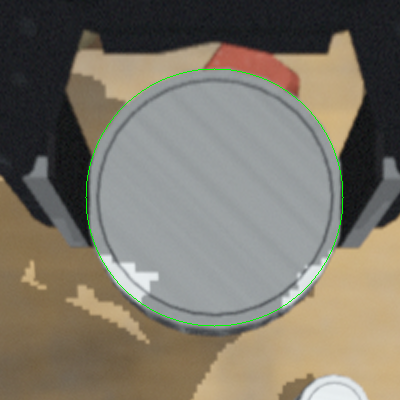

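Emit:
move_arm(motion=[[[0.21, 1, 0], [-0.001, 0.001, -0.001], -1], [[0.21, 1, 0], [-0.001, 0.001, -0.001], -1], [[0.21, 1, 0], [0, 0, 0], -1], [[0.21, 1, 0], [0, 0, 0], -1], [[0.21, 1, 0], [0, 0, 0], -1], [[0.21, 1, 0], [0, 0, 0], -1], [[0.21, 1, 0], [0, 0, 0], -1], [[0.21, 1, 0], [0, 0, 0], -1], [[0.21, 1, 0], [0, 0, 0], -1], [[0.21, 1, 0], [0, 0, 0], -1], [[0.21, 1, 0], [0, 0, 0], -1], [[0.21, 1, 0], [0, 0, 0], -1]])

```text
time_s: 29.2
position: [0.4784, 0.1246, 0.1103]
tool_rot: [[-1.0, 0.001, 0.007], [0.001, 1.0, 0.0], [-0.007, 0.0, -1.0]]
ft_force: [0.5, 0.1, -0.8]
grip_width: 0.0628
```

Emit:
move_arm(motion=[[[0.21, 1, 0], [0, 0, 0], -1], [[0.21, 1, 0], [0, 0, 0], -1], [[0.2, 0.8, 0], [0, 0, 0], -1], [[0.1, 0.5, 0.2], [0, 0, 0], -1], [[0, 0.2, 0.2], [0, 0, 0], -1], [[0, 0, 0.2], [0, 0, 0], -1], [[0, 0, 0], [0, 0, 0], -1]])

```text
time_s: 29.78
position: [0.4629, 0.2004, 0.0994]
tool_rot: [[-1.0, -0.003, 0.01], [-0.003, 1.0, 0.001], [-0.01, 0.001, -1.0]]
ft_force: [-0.1, -0.5, -1.1]
grip_width: 0.0632
```

```bash
python3 st.py .458 .2353 .06;python3 held.py 66 .0156 h66b.png
```

```text
29.78 [0.4629 0.2004 0.0994] w 0.0632 F [-0.1 -0.5 -1.1]
[[-0.9999, -0.0033, 0.0097], [-0.0033, 1.0, 0.0008], [-0.0097, 0.0008, -1.0]]
tool shift/0.02: [0.26 1.74 1.97]
rot corr [0.0004 0.0046 0.0016]
held lid centre minus TCP (mm): [(-3.6, -0.2, 63.20000076293945), (-1.6, -0.2, 63.79999923706055), (-3.4, -1.7, 63.20000076293945)]
```

View pics/h66b.png

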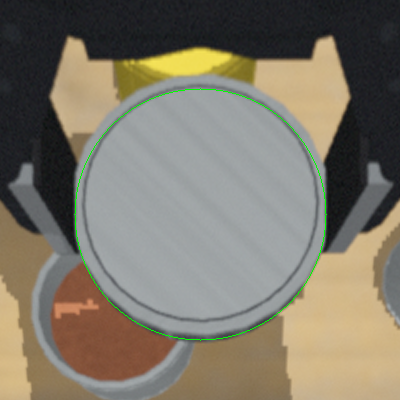

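Emit:
move_arm(motion=[[[0.1, 0.7, 0], [0, 0.003, 0.001], -1], [[0.06, 0.5, 0.1], [0, 0.001, 0], -1], [[0.05, 0.3, 0.3], [0, 0, 0], -1], [[0, 0.1, 0.5], [0, 0, 0], -1], [[0, 0, 0.3], [0, 0, 0], -1], [[0, 0, 0], [0, 0, 0], -1]])

```text
time_s: 30.33
position: [0.4602, 0.2305, 0.0729]
tool_rot: [[-1.0, 0.003, 0.001], [0.003, 1.0, -0.0], [-0.001, -0.0, -1.0]]
ft_force: [0.1, -0.6, -0.6]
grip_width: 0.0629
```

```bash
python3 st.py .4583 .235 .06;python3 held.py 66 .0156 h66c.png
```

```text
30.33 [0.4602 0.2305 0.0729] w 0.0629 F [ 0.1 -0.6 -0.6]
[[-1.0, 0.0032, 0.0014], [0.0032, 1.0, -0.0001], [-0.0014, -0.0001, -1.0]]
tool shift/0.02: [0.1  0.23 0.65]
rot corr [-0.      0.0007 -0.0015]
held lid centre minus TCP (mm): [(-0.9, -0.1, 64.30000305175781), (-3.4, 1.1, 65.4000015258789), (-0.9, 0.9, 65.4000015258789)]
```

View pics/h66c.png

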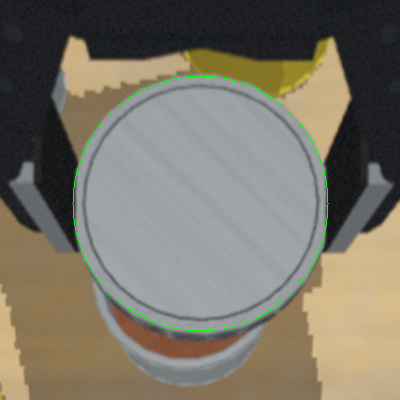

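Emit:
move_arm(motion=[[[0.07, 0.22, 0.1], [0, 0.0005, -0.001], -1], [[0, 0, 0.4], [0, 0, 0], -1], [[0, 0, 0.2], [0, 0, 0], -1], [[0, 0, 0], [0, 0, 0], -1]])

```text
time_s: 30.72
position: [0.4592, 0.2345, 0.0581]
tool_rot: [[-1.0, 0.002, 0.001], [0.002, 1.0, -0.0], [-0.001, -0.0, -1.0]]
ft_force: [-0.6, -0.1, -0.8]
grip_width: 0.063
```

```bash
python3 st.py .4588 .2352 .04;python3 held.py 66 .0156 h66d.png
```

```text
30.72 [0.4592 0.2345 0.0581] w 0.063 F [-0.6 -0.1 -0.8]
[[-1.0, 0.0019, 0.001], [0.0019, 1.0, -0.0001], [-0.001, -0.0001, -1.0]]
tool shift/0.02: [0.02 0.03 0.9 ]
rot corr [-0.      0.0005 -0.0009]
held lid centre minus TCP (mm): [(-0.9, 0.1, 64.80000305175781), (-3.4, 1.4, 66.0), (-3.6, 0.1, 63.20000076293945)]
```

View pics/h66d.png

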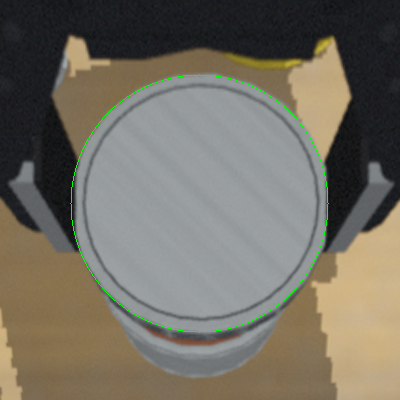

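Emit:
move_arm(motion=[[[0.02, 0.06, 0.2], [0, 0, 0], -1], [[0, 0, 0.3], [0, 0, 0], -1], [[0, 0, 0.25], [0, 0, 0], -1], [[0, 0, 0.05], [0, 0, 0], -1], [[0, 0, 0], [0, 0, 0], -1]])

```text
time_s: 31.18
position: [0.4591, 0.2358, 0.0409]
tool_rot: [[-1.0, 0.002, 0.002], [0.002, 1.0, 0.0], [-0.002, 0.0, -1.0]]
ft_force: [0.4, -0.9, -1.8]
grip_width: 0.063
```

```bash
python3 st.py .4588 .2352 .04
```

```text
31.18 [0.4591 0.2358 0.0409] w 0.063 F [ 0.4 -0.9 -1.8]
[[-1.0, 0.0021, 0.0018], [0.0021, 1.0, 0.0001], [-0.0018, 0.0001, -1.0]]
tool shift/0.02: [ 0.01 -0.03  0.04]
rot corr [ 0.      0.0009 -0.001 ]
```

Emit:
move_arm(motion=[[[0, 0, 0], [0, 0, 0], 0.6], [[0, 0, 0], [0, 0, 0], 0.75], [[0, 0, 0], [0, 0, 0], 0.8], [[0, 0, 0], [0, 0, 0], 0.8], [[0, 0, -0.4], [0, 0, 0], 0.8], [[0, 0, -0.9], [0, 0, 0], 0.8], [[0, 0, -0.9], [0, 0, 0], 0.8], [[0, 0, -0.9], [0, 0, 0], 0.8], [[0, 0, 0], [0, 0, 0], 0.7]])

```text
time_s: 31.93
position: [0.4592, 0.2358, 0.1079]
tool_rot: [[-1.0, 0.002, 0.003], [0.002, 1.0, 0.0], [-0.003, 0.0, -1.0]]
ft_force: [1.0, -0.4, 0.5]
grip_width: 0.0726
```

```bash
python3 st.py .4437 -.3275 .09;python3 held.py 66 -.045 h66f.png
```

```text
31.93 [0.4592 0.2358 0.1079] w 0.0726 F [ 1.  -0.4  0.5]
[[-1.0, 0.0022, 0.0025], [0.0022, 1.0, 0.0003], [-0.0025, 0.0003, -1.0]]
tool shift/0.02: [  0.72 -28.16   0.88]
rot corr [ 0.0001  0.0012 -0.001 ]
held lid centre minus TCP (mm): [(-1.9, 0.9, 64.0), (-3.9, 2.6, 63.79999923706055), (-1.6, 4.4, 63.599998474121094)]
```

View pics/h66f.png

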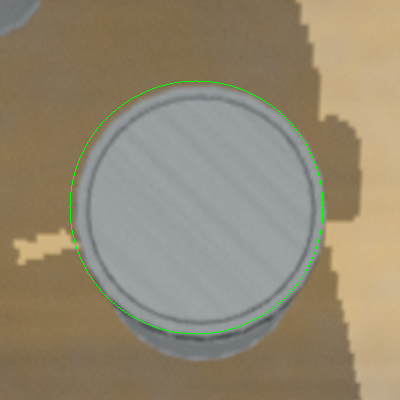

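Emit:
move_arm(motion=[[[0, -0.6, 0], [0, 0.001, 0], 0.6], [[0.02, -1, 0], [0, 0, 0], 0.6], [[0.02, -1, 0], [0, 0, 0], 0.6], [[0.02, -1, 0], [0, 0, 0], 0.6], [[0.02, -1, 0], [0, 0, 0], 0.6], [[0.02, -1, 0], [0, 0, 0], 0.6], [[0.02, -1, 0], [0, 0, 0], 0.6], [[0.02, -1, 0], [0, 0, 0], 0.6], [[0.02, -1, 0], [0, 0, 0], 0.6], [[0.02, -1, 0], [0, 0, 0], 0.6], [[0.02, -1, 0], [0, 0, 0], 0.6], [[0.02, -1, 0], [0, 0, 0], 0.6]])

```text
time_s: 32.98
position: [0.4465, -0.0102, 0.099]
tool_rot: [[-1.0, -0.003, -0.017], [-0.003, 1.0, 0.001], [0.017, 0.001, -1.0]]
ft_force: [0.5, 1.4, 0.3]
grip_width: 0.0682
```

Emit:
move_arm(motion=[[[0.02, -1, -0.1], [0, 0, 0], 0.6], [[0.02, -1, -0.1], [0, 0, 0], 0.6], [[0.02, -1, 0], [0, 0, 0], 0.6], [[0.02, -1, 0], [0, 0, 0], 0.6], [[0.02, -1, 0], [0, 0, 0], 0.6], [[0.02, -1, 0], [0, 0, 0], 0.6], [[0.02, -1, 0], [0, 0, 0], 0.6], [[0.02, -1, 0], [0, 0, 0], 0.6], [[0.02, -1, 0], [0, 0, 0], 0.6], [[0.02, -1, 0], [0, 0, 0], 0.6], [[0.02, -1, 0], [0, 0, 0], 0.6], [[0.02, -1, 0], [0, 0, 0], 0.6]])

```text
time_s: 33.98
position: [0.4293, -0.2658, 0.0931]
tool_rot: [[-0.999, 0.001, -0.036], [0.001, 1.0, 0.012], [0.036, 0.011, -0.999]]
ft_force: [0.2, 0.4, -1.0]
grip_width: 0.0683
```

```bash
python3 st.py .4437 -.3275 .06
```

```text
33.98 [ 0.4293 -0.2658  0.0931] w 0.0683 F [ 0.2  0.4 -1. ]
[[-0.9994, 0.0014, -0.036], [0.001, 0.9999, 0.0115], [0.036, 0.0115, -0.9993]]
tool shift/0.02: [-0.78 -3.1   1.59]
rot corr [ 0.0055 -0.0172 -0.0005]
```

Emit:
move_arm(motion=[[[-0.2, -0.9, 0], [0.002, -0.006, 0], 0.6], [[-0.2, -0.8, 0], [0.002, -0.006, 0], 0.6], [[-0.2, -0.6, 0], [0.001, -0.005, 0], 0.6], [[-0.1, -0.4, 0.1], [0, 0, 0], 0.6], [[0, -0.1, 0.3], [0, 0, 0], 0.6], [[0, 0, 0.2], [0, 0, 0], 0.6], [[0, 0, 0], [0, 0, 0], 0.6]])

```text
time_s: 34.57
position: [0.4398, -0.3284, 0.0753]
tool_rot: [[-1.0, 0.006, -0.003], [0.006, 1.0, 0.005], [0.003, 0.005, -1.0]]
ft_force: [-0.1, 0.2, -1.3]
grip_width: 0.068
```

```bash
python3 st.py .4437 -.3275 .04; python3 - <<'E'
from rect import *
d=imaging.get_image('wrist')
print(hough(d,.4437,-.3275,.018,57,name='r57.png',half=.05))
E
```

```text
34.57 [ 0.4398 -0.3284  0.0753] w 0.068 F [-0.1  0.2 -1.3]
[[-1.0, 0.0057, -0.0034], [0.0057, 1.0, 0.0054], [0.0034, 0.0054, -1.0]]
tool shift/0.02: [-0.2   0.04  1.76]
rot corr [ 0.0026 -0.0016 -0.0027]
[(np.float32(443.3), np.float32(-327.9), np.float32(55.4)), (np.float32(442.1), np.float32(-329.6), np.float32(54.8)), (np.float32(439.8), np.float32(-327.6), np.float32(54.2))]
```

View pics/r57.png

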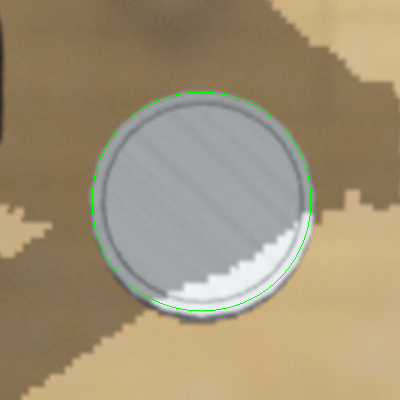

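Emit:
move_arm(motion=[[[-0.17, 0.02, 0], [0.0025, -0.0015, -0.002], 0.6], [[0, 0, 0.3], [0, 0, 0], 0.6], [[0, 0, 0.7], [0, 0, 0], 0.6], [[0, 0, 0.6], [0, 0, 0], 0.6], [[0, 0, 0.3], [0, 0, 0], 0.6], [[0, 0, 0], [0, 0, 0], 0.6]])

```text
time_s: 35.12
position: [0.4448, -0.3248, 0.0363]
tool_rot: [[-1.0, -0.004, 0.001], [-0.004, 1.0, -0.002], [-0.001, -0.002, -1.0]]
ft_force: [-1.1, -0.3, -0.5]
grip_width: 0.0683
```

```bash
python3 st.py .4433 -.328 .003
```

```text
35.12 [ 0.4448 -0.3248  0.0363] w 0.0683 F [-1.1 -0.3 -0.5]
[[-1.0, -0.0037, 0.0012], [-0.0037, 1.0, -0.0015], [-0.0012, -0.0015, -1.0]]
tool shift/0.02: [ 0.08 -0.16  1.66]
rot corr [-0.0007  0.0006  0.0018]
```

Emit:
move_arm(motion=[[[0.07, -0.15, 0], [-0.0005, 0.0005, 0.0015], 0.6], [[0, 0, 0], [0, 0, 0], 0.6], [[0, 0, 0.4], [0, 0, 0], 0.6], [[0, 0, 0.5], [0, 0, 0], 0.6], [[0, 0, 0.3], [0, 0, 0], 0.6], [[0, 0, 0.1], [0, 0, 0], 0.6], [[0, 0, 0], [0, 0, 0], 0.6]])

```text
time_s: 35.7
position: [0.4438, -0.3283, 0.009]
tool_rot: [[-1.0, -0.001, 0.001], [-0.001, 1.0, -0.002], [-0.001, -0.002, -1.0]]
ft_force: [-0.9, 0.4, 0.9]
grip_width: 0.0683
```

```bash
python3 st.py .4433 -.328 .0025; python3 - <<'E'
from rect import *
d=imaging.get_image('wrist'); crop(d['img'],275,270,260,140,3,'w13.png')
E
```

```text
35.7 [ 0.4438 -0.3283  0.009 ] w 0.0683 F [-0.9  0.4  0.9]
[[-1.0, -0.0009, 0.0015], [-0.0009, 1.0, -0.0021], [-0.0015, -0.0021, -1.0]]
tool shift/0.02: [0.03 0.01 0.32]
rot corr [-0.001   0.0007  0.0004]
```

View pics/w13.png

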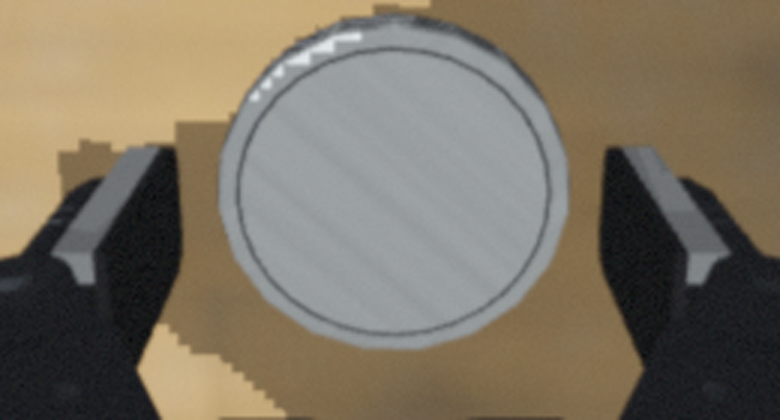

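Emit:
move_arm(motion=[[[0.02, 0, 0.2], [0, 0, 0], 0.6], [[0, 0, 0.12], [0, 0, 0], 0.6], [[0, 0, 0], [0, 0, 0], 0.4], [[0, 0, 0], [0, 0, 0], -1], [[0, 0, 0], [0, 0, 0], -1], [[0, 0, 0], [0, 0, 0], -1], [[0, 0, 0], [0, 0, 0], -1], [[0, 0, 0], [0, 0, 0], -1]])

```text
time_s: 36.42
position: [0.4438, -0.3287, 0.0034]
tool_rot: [[-1.0, -0.001, 0.003], [-0.001, 1.0, -0.004], [-0.003, -0.004, -1.0]]
ft_force: [-0.3, -0.9, -0.3]
grip_width: 0.0539
```

```bash
python3 st.py .483 .0867 .1
```

```text
36.42 [ 0.4438 -0.3287  0.0034] w 0.0539 F [-0.3 -0.9 -0.3]
[[-1.0, -0.0009, 0.0027], [-0.001, 1.0, -0.0036], [-0.0027, -0.0036, -1.0]]
tool shift/0.02: [-1.99 20.75 -4.9 ]
rot corr [-0.0017  0.0013  0.0005]
```

Emit:
move_arm(motion=[[[0, 0, -0.3], [-0.001, 0.001, 0], -1], [[0, 0, -0.8], [0, 0, 0], -1], [[0, 0, -1], [0, 0, 0], -1], [[0, 0, -1], [0, 0, 0], -1], [[-0.05, 0.5, -1], [0, 0, 0], -1], [[-0.1, 1, -0.6], [0, 0, 0], -1], [[-0.1, 1, 0], [0, 0, 0], -1], [[-0.1, 1, 0], [0, 0, 0], -1], [[-0.1, 1, 0], [0, 0, 0], -1], [[-0.1, 1, 0], [0, 0, 0], -1], [[-0.1, 1, 0], [0, 0, 0], -1], [[-0.1, 1, 0], [0, 0, 0], -1]])

```text
time_s: 37.42
position: [0.4592, -0.1765, 0.1067]
tool_rot: [[-1.0, 0.005, 0.004], [0.005, 1.0, -0.004], [-0.004, -0.004, -1.0]]
ft_force: [1.0, -0.3, -1.2]
grip_width: 0.0537
```

Emit:
move_arm(motion=[[[-0.1, 1, 0], [0, 0.001, 0], -1], [[-0.1, 1, 0], [0, 0.001, 0], -1], [[-0.1, 1, 0], [0, 0, 0], -1], [[-0.1, 1, 0], [0, 0, 0], -1], [[-0.1, 1, 0], [0, 0, 0], -1], [[-0.1, 1, 0], [0, 0, 0], -1], [[-0.1, 1, 0], [0, 0, 0], -1], [[-0.1, 1, 0], [0, 0, 0], -1], [[-0.1, 0.8, 0], [0, 0, 0], -1], [[-0.1, 0.5, 0], [0, 0, 0], -1], [[0, 0.2, 0], [0, 0, 0], -1], [[0, 0, 0], [0, 0, 0], -1]])

```text
time_s: 38.42
position: [0.4802, 0.0261, 0.1113]
tool_rot: [[-1.0, 0.002, 0.002], [0.002, 1.0, -0.005], [-0.002, -0.005, -1.0]]
ft_force: [0.8, -0.6, -0.2]
grip_width: 0.054
```

```bash
python3 st.py .483 .0867 .06;python3 held.py 57 .0146 h57a.png
```

```text
38.42 [0.4802 0.0261 0.1113] w 0.054 F [ 0.8 -0.6 -0.2]
[[-1.0, 0.0016, 0.0024], [0.0016, 1.0, -0.0047], [-0.0024, -0.0047, -1.0]]
tool shift/0.02: [-0.13  3.04  2.55]
rot corr [-0.0022  0.0012 -0.0007]
held lid centre minus TCP (mm): [(-1.3, 0.3, 54.79999923706055), (-0.3, 0.3, 55.79999923706055), (-3.6, 0.3, 54.20000076293945)]
```

View pics/h57a.png

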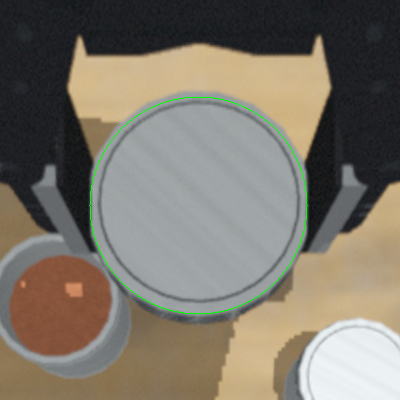

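Emit:
move_arm(motion=[[[-0.03, 0.8, 0.2], [-0.001, 0.001, 0], -1], [[-0.05, 0.9, 0.3], [-0.001, 0, 0], -1], [[-0.03, 0.7, 0.4], [0, 0, 0], -1], [[0, 0.4, 0.5], [0, 0, 0], -1], [[0, 0.1, 0.4], [0, 0, 0], -1], [[0, 0, 0.2], [0, 0, 0], -1], [[0, 0, 0], [0, 0, 0], -1]])

```text
time_s: 39.05
position: [0.4843, 0.0793, 0.0702]
tool_rot: [[-1.0, 0.009, 0.003], [0.009, 1.0, -0.002], [-0.003, -0.002, -1.0]]
ft_force: [0.0, 0.3, -0.8]
grip_width: 0.0542
```

```bash
python3 st.py .4835 .0865 .055;python3 held.py 57 .0146 h57b.png
```

```text
39.05 [0.4843 0.0793 0.0702] w 0.0542 F [ 0.   0.3 -0.8]
[[-1.0, 0.0092, 0.0026], [0.0092, 1.0, -0.0023], [-0.0026, -0.0023, -1.0]]
tool shift/0.02: [0.05 0.36 0.76]
rot corr [-0.0011  0.0012 -0.0044]
held lid centre minus TCP (mm): [(-0.8, -0.1, 55.79999923706055), (-1.8, 0.1, 54.20000076293945), (1.2, -0.1, 54.20000076293945)]
```

View pics/h57b.png

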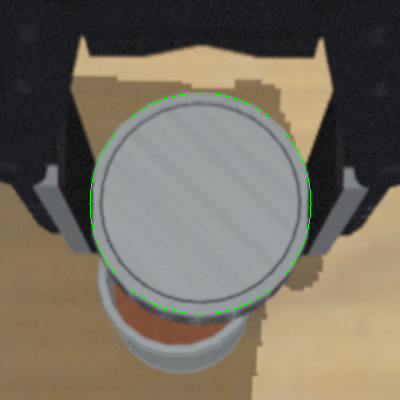

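Emit:
move_arm(motion=[[[0.03, 0.34, 0], [-0.0005, 0.001, -0.004], -1], [[0, 0, 0.2], [0, 0, 0], -1], [[0, 0, 0.3], [0, 0, 0], -1], [[0, 0, 0.1], [0, 0, 0], -1], [[0, 0, 0], [0, 0, 0], -1]])

```text
time_s: 39.52
position: [0.485, 0.0848, 0.0587]
tool_rot: [[-1.0, 0.003, 0.003], [0.003, 1.0, -0.002], [-0.003, -0.002, -1.0]]
ft_force: [0.7, 0.3, -0.6]
grip_width: 0.0539
```

```bash
python3 st.py .4837 .0867 .037;python3 held.py 57 .0146 h57c.png
```

```text
39.52 [0.485  0.0848 0.0587] w 0.0539 F [ 0.7  0.3 -0.6]
[[-1.0, 0.0026, 0.0035], [0.0026, 1.0, -0.0017], [-0.0035, -0.0017, -1.0]]
tool shift/0.02: [0.07 0.1  1.09]
rot corr [-0.0008  0.0017 -0.0012]
held lid centre minus TCP (mm): [(-0.9, -0.2, 55.79999923706055), (-1.9, -0.2, 54.20000076293945), (0.1, -0.2, 54.70000076293945)]
```

View pics/h57c.png

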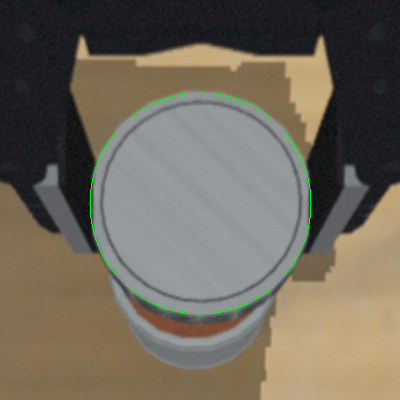

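Emit:
move_arm(motion=[[[0.06, 0.09, 0], [-0.0005, 0.0015, -0.001], -1], [[0, 0, 0.3], [0, 0, 0], -1], [[0, 0, 0.2], [0, 0, 0], -1], [[0, 0, 0], [0, 0, 0], -1]])

```text
time_s: 39.9
position: [0.4839, 0.0867, 0.0482]
tool_rot: [[-1.0, 0.0, 0.001], [0.0, 1.0, -0.001], [-0.001, -0.001, -1.0]]
ft_force: [0.6, -0.1, -0.7]
grip_width: 0.054
```

```bash
python3 st.py .4837 .0867 .037
```

```text
39.9 [0.4839 0.0867 0.0482] w 0.054 F [ 0.6 -0.1 -0.7]
[[-1.0, 0.0004, 0.0009], [0.0004, 1.0, -0.0005], [-0.0009, -0.0005, -1.0]]
tool shift/0.02: [0.01 0.   0.56]
rot corr [-0.0002  0.0004 -0.0002]
```

Emit:
move_arm(motion=[[[0, 0, 0.2], [0, 0, 0], -1], [[0, 0, 0.2], [0, 0, 0], -1], [[0, 0, 0.12], [0, 0, 0], -1], [[0, 0, 0], [0, 0, 0], -1]])

```text
time_s: 40.23
position: [0.4837, 0.0867, 0.0363]
tool_rot: [[-1.0, 0.0, 0.0], [0.0, 1.0, -0.001], [-0.0, -0.001, -1.0]]
ft_force: [-0.7, 0.1, -1.3]
grip_width: 0.0541
```

```bash
python3 st.py .4837 .0867 .037; python3 held.py 57 .0146 h57d.png
```

```text
40.23 [0.4837 0.0867 0.0363] w 0.0541 F [-0.7  0.1 -1.3]
[[-1.0, 0.0004, 0.0002], [0.0004, 1.0, -0.0005], [-0.0002, -0.0005, -1.0]]
tool shift/0.02: [ 0.    0.   -0.03]
rot corr [-0.0002  0.0001 -0.0002]
held lid centre minus TCP (mm): [(-0.6, -0.1, 55.79999923706055), (-3.9, -0.1, 54.20000076293945), (-1.9, -0.1, 54.20000076293945)]
```

View pics/h57d.png

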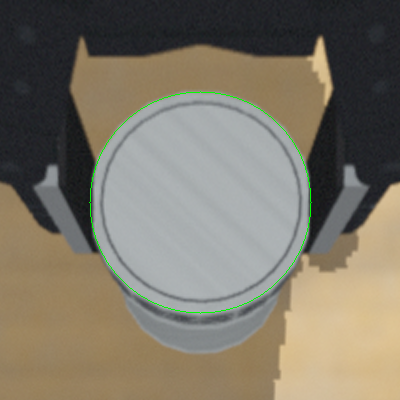

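Emit:
move_arm(motion=[[[0, 0, 0], [0, 0, 0], 0.4], [[0, 0, 0], [0, 0, 0], 0.6], [[0, 0, 0], [0, 0, 0], 0.6], [[0, 0, 0], [0, 0, 0], 0.6], [[0, 0, -0.4], [0, 0, 0], 0.6], [[0, 0, -0.9], [0, 0, 0], 0.6], [[0, 0, -1], [0, 0, 0], 0.6], [[0, 0, -1], [0, 0, 0], 0.6], [[0, 0, -1], [0, 0, 0], 0.6], [[0, 0, -1], [0, 0, 0], 0.6], [[0, 0, -1], [0, 0, 0], 0.6], [[0, 0, -1], [0, 0, 0], 0.6]])

```text
time_s: 41.28
position: [0.4817, 0.0868, 0.1905]
tool_rot: [[-1.0, 0.001, -0.005], [0.001, 1.0, -0.0], [0.005, -0.0, -1.0]]
ft_force: [-0.1, -0.4, -0.7]
grip_width: 0.0678
```

Emit:
move_arm(motion=[[[1, 0, -1], [0, 0, 0], 0.6], [[1, 0, -1], [0, 0, 0], 0.6], [[1, 0, -0.5], [0, 0, 0], 0.6], [[1, 0, 0], [0, 0, 0], 0.6], [[1, 0, 0], [0, 0, 0], 0.6], [[0.5, 0, 0], [0, 0, 0], 0.6], [[0, 0, 0], [0, 0, 0], 0.6], [[0, 0, 0], [0, 0, 0], 0.6]])

```text
time_s: 41.95
position: [0.368, 0.0869, 0.2525]
tool_rot: [[-1.0, 0.0, 0.012], [0.0, 1.0, -0.002], [-0.012, -0.002, -1.0]]
ft_force: [-0.1, -1.0, -0.5]
grip_width: 0.0681
```

```bash
python3 - <<'E'
from rect import *
s=readout.observe(); print(s['time_s'],s['position'])
t=imaging.get_image('top'); w=imaging.get_image('wrist'); sc=imaging.get_image('scene')
np.save('fin.npy',[t,w,sc],allow_pickle=True)
cv2.imwrite('pics/ft.png',t['img']);cv2.imwrite('pics/fw.png',w['img']);crop(sc['img'],290,230,280,200,2.8,'fs.png')
E
```

```text
41.95 [0.36797093 0.08691107 0.25248014]
```

View pics/ft.png

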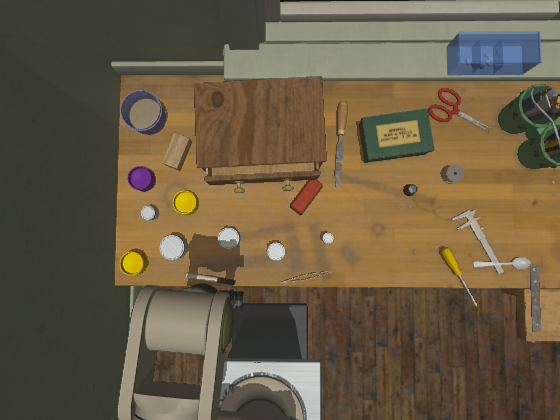

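View pics/fs.png

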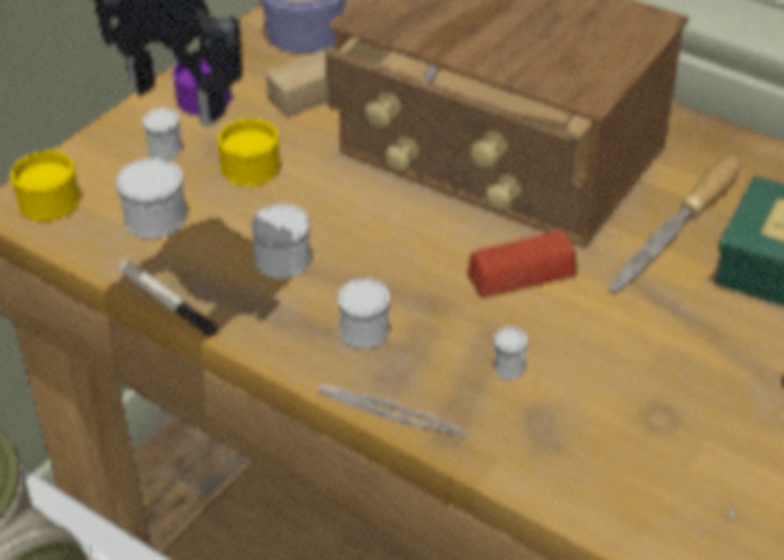

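View pics/fw.png

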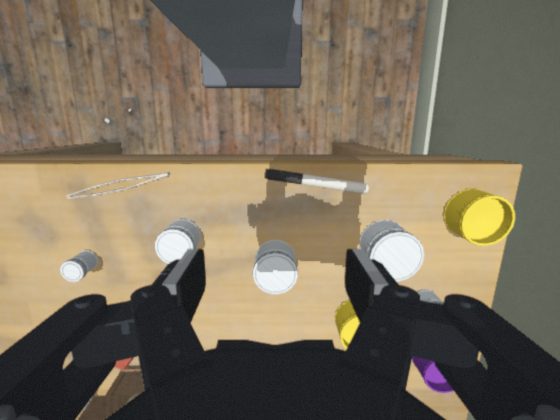

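```bash
python3 - <<'E'
from meas import *
t,w,sc=np.load('fin.npy',allow_pickle=True)
exp={'66':(457.9,235.3,54),'57':(482.8,86.7,50),'48':(448.2,-39,46),'39':(550.3,305.3,43),'30':(485.1,-176.9,40)}
for n,(x,y,z) in exp.items():
    u,v=proj(t,(x/1e3,y/1e3,z/1e3))
    for c in greys(t,vmin=150):
        b=cv2.boundingRect(c)
        if abs(b[0]+b[2]/2-u)<5 and abs(b[1]+b[3]/2-v)<5 and b[2]>7:
            e=circ_on_plane(t,c,z/1e3); print(n,'top',np.round(np.array(e[0])-(x,y),1),np.round(e[1],1))
tiles=[]
for n,(x,y,z) in exp.items():
    im=cv2.resize(sc['img'],None,fx=6,fy=6,interpolation=cv2.INTER_CUBIC)
    u,v=proj(sc,(x/1e3,y/1e3,.025))
    # expected disc-top outline
    P=np.array([proj(sc,(x/1e3+int(n)/2e3*np.cos(a),y/1e3+int(n)/2e3*np.sin(a),z/1e3)) for a in np.linspace(0,6.28,40)])
    cv2.polylines(im,[np.round((P+.5)*6-.5).astype(int)],True,(0,255,0),1)
    c=im[int(v*6)-130:int(v*6)+130,int(u*6)-130:int(u*6)+130]; tiles.append(c)
tiles.append(np.zeros_like(tiles[0]))
cv2.imwrite('pics/fchk.png',np.vstack([np.hstack(tiles[:3]),np.hstack(tiles[3:])]))
E
```

```text
66 top [0.3 1.2] [64.4 65.7]
57 top [1.  0.7] [54.4 56.1]
48 top [0.5 0. ] [47.5 47.6]
39 top [-0.4  0.9] [37.4 38.3]
30 top [-0.   0.3] [29.  29.6]
```

View pics/fchk.png

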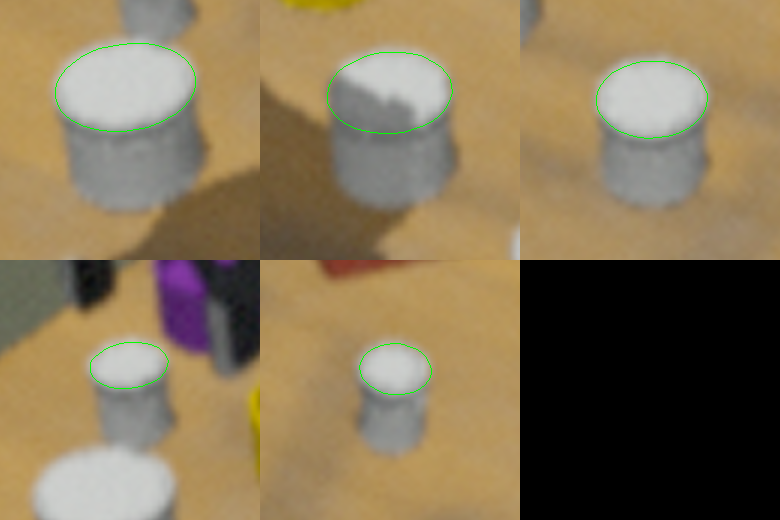

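All five lids sit centred, level and at seated height in both views. The rouge bar and loupe are where they started, and the arm is clear, so I'm handing in.

```bash
python3 -c "
from rig import job; print(job.close_job())"
```

```text
the job is handed in; nothing more can be done
None
```

All five lids are on their own tins, and I handed the job in at about 42 s of the 128 s allowed. I took the lids off the piles one at a time in the order 30, 39, 48, 66, 57, lowered each plug into its tin's mouth and let go.

**Centring:** in the final top view each lid is within about 1.3 mm of its tin's measured centre (8 mm allowed).

**Height and level:** in the scene view all five lid tops match the outline expected for a level, fully seated lid. I checked this only by eye against that outline, to about 1–2 mm.

**Bystanders and contact:** the rouge bar at (306,197) and the loupe at (410,190) show in the same place as at the start in the top view. Force readings never rose above about 2 N, and the arm ended clear of everything.

**Readings that disagreed:**
- The gripper opening read about 3 mm less than each lid's diameter.
- Some automatic circle fits on the held lids were off by 2–3 mm or picked the wrong circle. There I relied on the better fits and checked alignment by eye in the wrist pictures.

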